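Put the espresso tools away

ROBOT

A 6-joint arm with a two-finger parallel gripper is mounted at the origin on a cart in front of the work surface, level with it; the furniture and walls round the work are solid. World frame = base frame: x ahead of the robot, y to its left, z up, the work surface at z = 0. Lengths are in mm, angles in rad, forces in N, time in s.
With the tool pointing down it reaches from about 275 to 975 mm from the base axis. Payload 8.4 kg.
Tool frame: the origin (TCP) lies between the finger pads, 19 mm behind the fingertips; this is the grasp point; z points along the fingers, y is the line along which they close (so a half turn about z gives the same grasp; the last joint's range is limited). The gripper opens to 92 mm and grips with 3 to 60 N. Pads are 20 mm wide; open, the fingers measure 128 mm over their backs; the gripper's body (75 mm by 189 mm) begins 69 mm behind the grasp point.
Start: joints at [1.332, 0.353, 1.633, -0, 1.155, -0.002], TCP at [146.619, 607.561, 233.283] pointing down, gripper open.
Joint ranges: [-2.63, 2.63], [-0.92, 2.1], [0.06, 2.66], [-1.3, 4.44], [0, 2.69], [-3.02, 3.02]. Speed limits (rad/s): [2.22, 2.22, 2.79, 3.14, 3.14, 3.14].

INTERFACE

Orientations are given as a rotation vector (axis times angle).
In Python, from workcell import manip gives the robot as it stands. The module is installed in compiled form; this text tells all that it offers.
- The arm moves only by the tool step_arm, never from a script. Its argument "motion" is a list of rows, each an object of numbers: "claw": the gripper's target within -1 to 1 (shut at 1, half-way at 0, fully open at -1); "x", "y", "z": the shift along the tool's x, y, z in m; "wx", "wy", "wz": the turn, a rotation vector about the tool's x, y, z in degrees. A call has 1 to 5 rows; each row shifts and turns the commanded pose from where the row before left it, along the tool's axes as they then stand; what a row does not reach is not made up. A row lasts 1/12 s, in which the tool goes at most 41.7 mm and 7.16 degrees, less where a joint would pass 70% of its speed; a pose out of reach is approached as far as the arm can. A call with a gripper value outside its range is refused whole. The fingers move at their own pace and stop on an object; "squeeze" is the grip in N (left out, the last holds). Time passes only in rows, so rows that do not move let the fingers close. It gives the time, the measured TCP pose, the force, the opening and the grip force at its end, in the units of the state.
- manip.sense(): the state, without advancing time (a new reading comes with each control period).
- manip.camera(name): name is "scene" or "top"; returns the picture (420x560x3 uint8, blue, green, red); there is no depth.
- manip.camera_info(name): a dict with "intrinsics" (3x3 intrinsics, pixels), "R" (3x3) and "t" (3): a world point X has camera coordinates R X + t. Camera axes: x right, y down, z forward; pixel columns grow to the right and rows downward; lengths in mm; the calibration is good to about 2 mm. A picture is of the moment at which its call begins. camera_info takes no time and is no camera call.
- manip.job_done(): hands the job in; it is judged then, once.
The state is a dict: "clock": time; "q": joint angles; "joint_vel": joint speeds; "tau": joint torques, N m; "eef_pos": TCP position; "eef_rot": TCP orientation; "ft_force": force on the tool from outside, world axes, zero at the start; "ft_torque": the same for the moment, N m; "width": opening from 0.0 (shut) to 1.0 (fully open); "grip_force": force on a finger pad.
Only numpy, scipy, OpenCV 4.12 (cv2) and the standard library are available. Lean on these libraries where they do the work, as an engineer would, in place of code of your own. Each camera call takes 0.05 s, during which the arm holds its last target. There are 200 camera calls.

TASK

The espresso tools have been left stacked on the tamping mat. Take the stack apart and gently set each tool upright at its own place: the tamper in the round dish, the distributor in the well of the square block, the dosing funnel down over the post of the round disc, and the portafilter in the long stand, its head in the round well and its handle between the two cheeks. Keep every tool upright on the way and leave the white coffee mug at the back right where it is.

Things in the scene. Friction and masses are not known exactly. Their poses are not given: they have to be found in the camera images.
- tamper: Tamper on top of the stack: flat steel base 49 mm across, 11 mm high, waisted neck, dark wooden knob 33 mm across that is widest 43 to 71 mm above the underside, 84 mm tall in all, 0.26 kg. Origin at the centre of the underside, z up; round. It stands in a 3 mm deep recess, 54 mm across, in the distributor's top.
- distributor: Distributor (coffee leveller), dark steel puck under the tamper: drum 66 mm across, 6 to 38 mm above its underside; below it a spigot 49 mm across, 6 mm high, hanging in the funnel's bore. Grip the drum's upper 20 mm. Origin: centre of the spigot's underside, z up; round; 0.22 kg. The drum is too wide for the round dish.
- funnel: Dosing funnel, aluminium ring under the distributor: wall 62 mm across outside, 54 mm bore, 38 mm tall in all; flange 80 mm across, 8 to 11 mm above its underside; the skirt below it goes 8 mm down round the portafilter's rim (2 mm clearance). Grip the wall from outside above the flange. Origin: centre of the skirt's lower edge, z up; round; 0.09 kg.
- portafilter: Portafilter under the stack, on a 5 mm mat: steel head 56 mm across (rim 60, lugs 71), 45 mm tall. Along its -x: flat neck 16 mm wide (y), 26 to 71 mm out, 21 to 35 mm above the underside, then black handle 24 mm thick to 140 mm out, axis 28 mm up. Grip across the neck 52 mm out. Origin: centre of the head's underside, z up. 0.32 kg, mass centre about 6 mm out.
- portafilter_handle (a point): Point on the axis of the portafilter's black handle, 100 mm out from the head's centre and 28 mm above its underside.
- tamper_dock: Place of the tamper: round walnut dish 92 mm across and 18 mm high with a round well 64 mm across and 10 mm deep (floor 8 mm above the origin). Fixed. Origin at the centre of its underside, z up.
- distributor_dock: Place of the distributor: square walnut block 108 mm wide and 18 mm high with a round well 82 mm across and 12 mm deep (floor 6 mm above the origin). Fixed. Origin at the centre of its underside, z up.
- funnel_dock: Place of the funnel: round walnut disc 92 mm across and 12 mm high with an upright post 38 mm across, rising 25 mm above the disc, at its centre. The funnel's skirt stands on the disc, round the post. Fixed. Origin at the centre of its underside, z up.
- portafilter_stand: Place of the portafilter: long walnut stand. At its origin a round well 72 mm across, 8 mm deep, rim 14 mm high, floor 6 mm above the origin; along its -x axis a board 10 mm high with two upright cheeks 105 mm out, 45 mm high, 39 mm apart, the handle lying between. Fixed. Origin: centre of the well's underside, z up.
- coffee_mug: Plain white mug with an orange-brown inside, 89 mm across and 98 mm tall, standing at the back right beyond the tools; to be left alone. Origin at its underside.
Not all that is in view belongs to the job. Leave any orange look-alike of the funnel_dock alone. Leave any purple look-alike of the funnel alone.

How it is judged (in metres and radians):
At the end, for the whole second after the job is handed in: Every tool stands at rest at its own place: within 12 mm of its centre, within 3 mm of fully down, upright within 4.5 degrees; the portafilter's handle lies between the cheeks (the point 100 mm out within 14 mm of the stand's midline) (horizontal distance between tamper and tamper_dock below 0.012 m and z of tamper in the frame of tamper_dock between 0.005 and 0.011 m and angle between each of tamper, distributor, funnel, portafilter's own z axis and vertical below 0.08 rad and linear speed of each of tamper, distributor, funnel, portafilter below 0.02 m/s and angular speed of each of tamper, distributor, funnel, portafilter below 0.2 rad/s and horizontal distance between distributor and distributor_dock below 0.012 m and z of distributor in the frame of distributor_dock between 0.003 and 0.009 m and horizontal distance between funnel and funnel_dock below 0.012 m and z of funnel in the frame of funnel_dock between 0.009 and 0.015 m and horizontal distance between portafilter and portafilter_stand below 0.012 m and z of portafilter in the frame of portafilter_stand between 0.003 and 0.009 m and x of portafilter_handle in the frame of portafilter_stand below -0.08 m and y of portafilter_handle in the frame of portafilter_stand between -0.014 and 0.014 m); the robot touches nothing.
It fails at once if a tool slammed or pressed hard onto its place (over 50 N) (contact force between tamper and tamper_dock above 50 N or contact force between distributor and distributor_dock above 50 N or contact force between funnel and funnel_dock above 50 N or contact force between portafilter and portafilter_stand above 50 N).
It fails at once if a tool tipped over (more than 35 degrees) (angle between any of tamper, distributor, funnel, portafilter's own z axis and vertical above 0.61 rad).
It fails at once if coffee mug disturbed (moved more than 30 mm) (distance of coffee_mug from where it was at the start of the episode above 0.03 m).
It fails at once if a tool dropped from more than about 12 mm (falls faster than 0.5 m/s, not held) ((linear speed of tamper above 0.5 m/s and contact force between the fingers and tamper below 0.1 N) or (linear speed of distributor above 0.5 m/s and contact force between the fingers and distributor below 0.1 N) or (linear speed of funnel above 0.5 m/s and contact force between the fingers and funnel below 0.1 N) or (linear speed of portafilter above 0.5 m/s and contact force between the fingers and portafilter below 0.1 N)).
It also fails if it takes over 125 s, if anything falls off the work surface, if the arm or the gripper's body presses on something with over 40 N, if the wrist force passes 120 N, or if a joint passes its speed limit or range.

## Working session

There is one attempt and no reset: what is moved stays moved. The work goes in short steps, Python scripts to look and compute and a tool call to move; the robot and the scene stay as the last step left them, time stands still between calls to the robot, and variables do not carry over. Pictures are saved under pics/ and viewed, at most 14 in all, crops included, and the job is handed in when it is done.

Besides the shell and the picture viewer there is one more tool, called after ">>>" as name(argument=value, ...) on one line, values as JSON. step_arm: Moves the arm, as the interface text tells. Its arguments: {"type":"object","properties":{"motion":{"type":"array"},"squeeze":{"type":"number"}},"required":["motion"]}

```bash
mkdir -p pics
python3 - <<'E'
from workcell import manip
import cv2
for n in("scene","top"):
    cv2.imwrite(f"pics/{n}0.png",manip.camera(n)); i=manip.camera_info(n); print(n,i)
print(manip.sense())
E
```

```text
scene {'intrinsics': array([[420.44849865,   0.        , 281.78246271],
       [  0.        , 420.44849865, 212.66576832],
       [  0.        ,   0.        ,   1.        ]]), 'R': array([[-0.89923242, -0.437463  ,  0.00267837],
       [-0.30825674,  0.62927288, -0.71343775],
       [ 0.3104172 , -0.64237198, -0.70071349]]), 't': array([ 569.3720785 ,   79.11468031, 1250.50393103])}
top {'intrinsics': array([[433.43480671,   0.        , 278.99925189],
       [  0.        , 433.43480671, 210.35585824],
       [  0.        ,   0.        ,   1.        ]]), 'R': array([[-0.01076688, -0.99985805,  0.01295961],
       [-0.98637555,  0.00849226, -0.16428982],
       [ 0.16415645, -0.01455193, -0.98632698]]), 't': array([ 244.50875418,  504.93401295, 1262.56352436])}
{'clock': 0.1, 'q': array([ 1.33159261e+00,  3.53588814e-01,  1.63402418e+00, -3.68744038e-06,
        1.15519368e+00, -2.35345770e-03]), 'joint_vel': array([ 0.0005107 , -0.00259252, -0.00355568, -0.00091043,  0.0005505 ,
       -0.00018367]), 'tau': array([-7.99029203e-04, -5.94904017e+01, -3.34933019e+01,  6.98474958e-02,
        1.84900156e-02, -4.15371562e-05]), 'eef_pos': array([146.52877331, 607.16690838, 232.64777707]), 'eef_rot': array([-3.71155223e-01, -3.11944653e+00,  1.89363003e-03]), 'ft_force': array([-0.97515364, -0.04264776, -0.05032277]), 'ft_torque': array([-0.01260261, -0.02285871, -0.01348619]), 'grip_force': 0.0, 'width': 1.0018957062452565}
```

View pics/scene0.png

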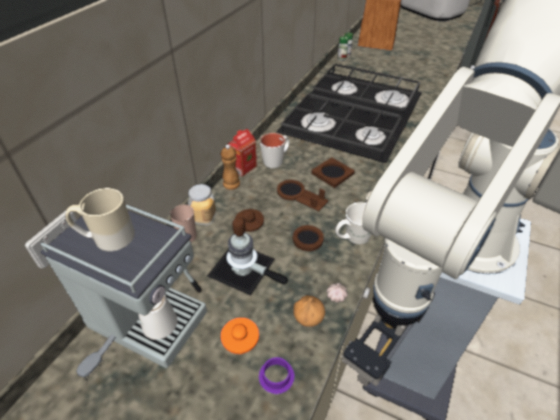

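View pics/top0.png

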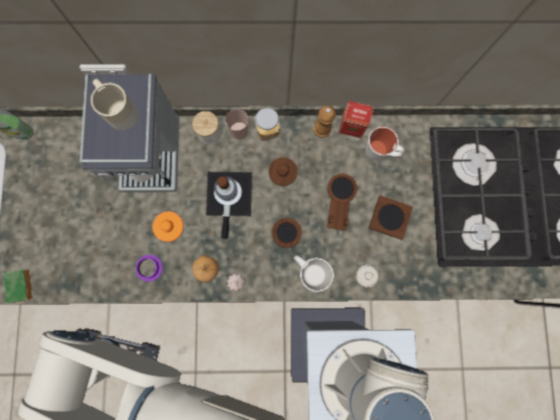

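The stack's tamper knob is at top (223,183). The candidates are:
- **Tamper dish:** walnut, at (287,233). The square block at (391,217) is the distributor's place.
- **Funnel disc:** brown with post, at (283,171). The orange look-alike is at (167,226).
- **Funnel:** under the stack. The purple look-alike is at (149,268).
- **Portafilter stand:** (342,188), with its tail at (338,215).
- **Mug to leave alone:** (383,142), orange-brown inside. The white-inside cup at (317,275) is another object.

Next is a close crop.

Run:
```python
import cv2
a=cv2.imread("pics/top0.png")[145:255,200:290]; b=cv2.imread("pics/top0.png")[145:255,260:420]
cv2.imwrite("pics/c1.png",cv2.resize(a,None,fx=5,fy=5,interpolation=cv2.INTER_CUBIC))
cv2.imwrite("pics/c2.png",cv2.resize(b,None,fx=5,fy=5,interpolation=cv2.INTER_CUBIC))
s=cv2.imread("pics/scene0.png")[150:300,200:360]
cv2.imwrite("pics/c3.png",cv2.resize(s,None,fx=4,fy=4,interpolation=cv2.INTER_CUBIC))
```

```text
(no output)
```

View pics/c1.png

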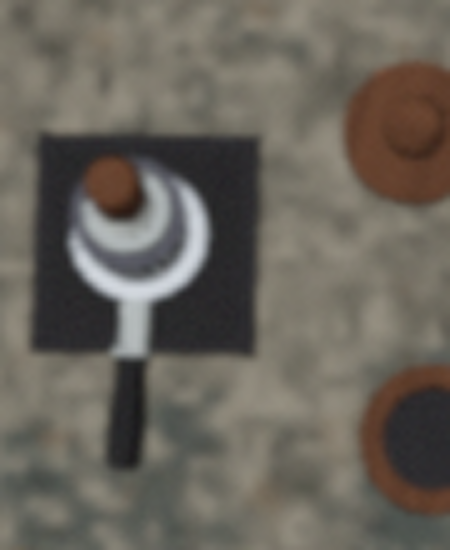

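View pics/c2.png

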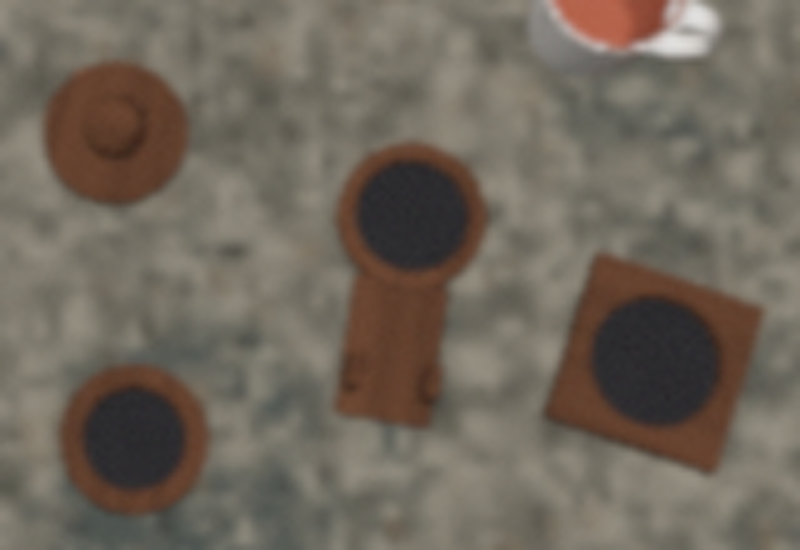

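View pics/c3.png

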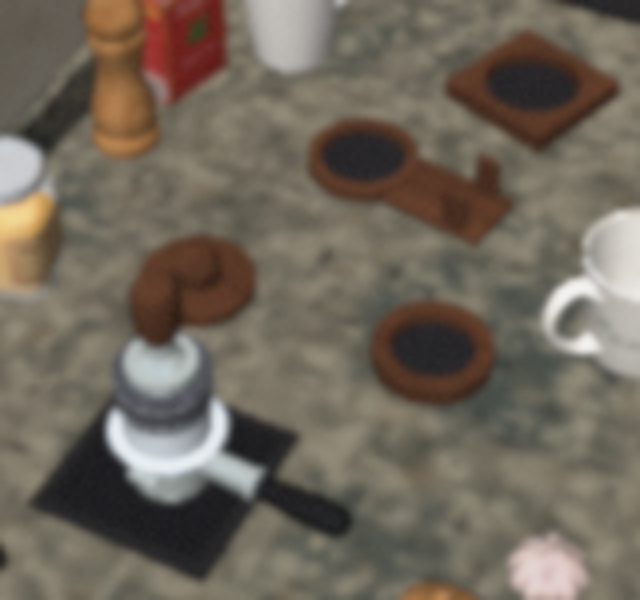

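The first crop shows the knob at (112,182), the flange at (139,232) and the handle end at (123,465). The second shows the disc at (116,132), dish (134,440), stand well (411,214), board end (382,420) and block (655,362). The third crop confirms the stack order and which dock is which.

```bash
cat > h.py <<'E'
from workcell import manip
import numpy as np, cv2
def ray(n,u,v,z):
    i=manip.camera_info(n);K,R,t=i["intrinsics"],i["R"],i["t"]
    d=R.T@np.linalg.inv(K)@[u,v,1];c=-R.T@t
    return c+d*(z-c[2])/d[2]
def crop(c,off,f): return [(c[k]+.5)/f-.5+off[k] for k in(0,1)]
E
python3 - <<'E'
from h import *
def P(nm,c,off,z,f=5,n="top"): print(nm,n,ray(n,*crop(c,off,f),z).round(1))
A=(200,145);B=(260,145);S=(200,150)
for nm,c,z in(("knob",(112,182),170),("drumtop",(130,216),112),("flange",(139,232),53),("neckstart",(136,304),33),("neckend",(131,355),40),("hend",(123,467),33)):P(nm,c,A,z)
for nm,c,z in(("fdock",(116,132),12),("post",(114,126),37),("tdock",(134,440),18),("twell",(134,438),8),("stand",(411,214),14),("standwell",(413,215),6),("boardend",(382,420),10),("block",(655,362),18),("bwell",(656,360),6)):P(nm,c,B,z)
for nm,c,z in(("knob",(156,310),170),("flange",(167,430),53),("fdock",(193,280),12),("tdock",(433,350),18),("stand",(361,157),14),("block",(533,88),18)):P(nm,c,S,z,4,"scene")
print(manip.sense()["eef_rot"])
E
```

```text
knob top [568.2 396.1 170. ]
drumtop top [562.  392.6 112. ]
flange top [565.2 393.6  53. ]
neckstart top [525.  397.2  33. ]
neckend top [492.8 399.1  40. ]
hend top [426.2 404.   33. ]
fdock top [636.3 226.   12. ]
post top [633.6 227.8  37. ]
tdock top [442.4 217.6  18. ]
twell top [444.8 217.2   8. ]
stand top [582.1  43.7  14. ]
standwell top [583.2  41.2   6. ]
boardend top [454.2  65.3  10. ]
block top [ 487.4 -102.    18. ]
bwell top [ 490.4 -106.     6. ]
knob scene [559.6 398.5 170. ]
flange scene [560.2 398.8  53. ]
fdock scene [635.5 233.1  12. ]
tdock scene [439.5 223.7  18. ]
stand scene [579.6  49.2  14. ]
block scene [483.  -93.3  18. ]
[-3.71155223e-01 -3.11944653e+00  1.89363003e-03]
```

>>> step_arm(motion=[{"wz": -6.8,"claw": -1},{"wz": -6.77},{"y": -0.036,"x": -0.01},{"y": -0.036,"x": -0.01},{"y": -0.036,"x": -0.01}], squeeze=30)

```text
invalid input
```

>>> step_arm(motion=[{"y": -0.034,"x": -0.02},{"y": -0.034,"x": -0.02},{"y": -0.034,"x": -0.02},{"x": -0.04},{"x": -0.04}])

```text
invalid input
```

>>> step_arm(motion=[{"x": -0.04},{"x": -0.04},{"x": -0.04},{"x": -0.03},{}])

```text
invalid input
```

>>> step_arm(motion=[{"x": 0,"y": 0,"z": 0,"wx": 0,"wy": 0,"wz": -6.8,"claw": -1},{"x": 0,"y": 0,"z": 0,"wx": 0,"wy": 0,"wz": -6.77,"claw": -1}])

```text
clock: 0.27
eef_pos: [146.5, 607.3, 232.8]
eef_rot: [0.008, -3.141, 0.001]
ft_force: [0.8, -0.7, -0.2]
width: 1.001
grip_force: 0.0
```

>>> step_arm(motion=[{"x": -0.01,"y": -0.035,"z": 0,"wx": 0,"wy": 0,"wz": 0,"claw": -1},{"x": -0.02,"y": -0.036,"z": 0,"wx": 0,"wy": 0,"wz": 0,"claw": -1},{"x": -0.02,"y": -0.036,"z": 0,"wx": 0,"wy": 0,"wz": 0,"claw": -1},{"x": -0.02,"y": -0.036,"z": 0,"wx": 0,"wy": 0,"wz": 0,"claw": -1},{"x": -0.02,"y": -0.036,"z": 0,"wx": 0,"wy": 0,"wz": 0,"claw": -1}], squeeze=30)

```text
clock: 0.68
eef_pos: [236.8, 426.7, 232.9]
eef_rot: [0.001, -3.141, 0.001]
ft_force: [1.3, 0.0, -0.3]
width: 1.0
grip_force: 0.0
```

>>> step_arm(motion=[{"x": -0.02,"y": -0.032,"z": 0,"wx": 0,"wy": 0,"wz": 0,"claw": -1},{"x": -0.04,"y": 0,"z": 0,"wx": 0,"wy": 0,"wz": 0,"claw": -1},{"x": -0.04,"y": 0,"z": 0,"wx": 0,"wy": 0,"wz": 0,"claw": -1},{"x": -0.04,"y": 0,"z": 0,"wx": 0,"wy": 0,"wz": 0,"claw": -1},{"x": -0.04,"y": 0,"z": 0,"wx": 0,"wy": 0,"wz": 0,"claw": -1}])

```text
clock: 1.1
eef_pos: [418.4, 395.9, 233.3]
eef_rot: [0.0, 3.142, 0.0]
ft_force: [-0.3, 0.4, -0.5]
width: 1.004
grip_force: 0.0
```

>>> step_arm(motion=[{"x": -0.04,"y": 0,"z": 0,"wx": 0,"wy": 0,"wz": 0,"claw": -1},{"x": -0.04,"y": 0,"z": 0,"wx": 0,"wy": 0,"wz": 0,"claw": -1},{"x": -0.04,"y": 0,"z": 0,"wx": 0,"wy": 0,"wz": 0,"claw": -1},{"x": 0,"y": 0,"z": 0,"wx": 0,"wy": 0,"wz": 0,"claw": -1}])

```text
clock: 1.43
eef_pos: [542.8, 395.8, 232.4]
eef_rot: [0.004, 3.139, 0.0]
ft_force: [-2.2, -0.5, -0.4]
width: 0.998
grip_force: 0.0
```

Run:
```python
from h import *
a=manip.camera("top")[120:240,150:310];b=manip.camera("scene")[150:300,180:340]
cv2.imwrite("pics/d1.png",np.hstack([cv2.resize(a,(400,300)),cv2.resize(b,(320,300))]))
print(manip.sense()["eef_pos"])
```

```text
[537.42085629 395.90422189 232.08294837]
```

View pics/d1.png

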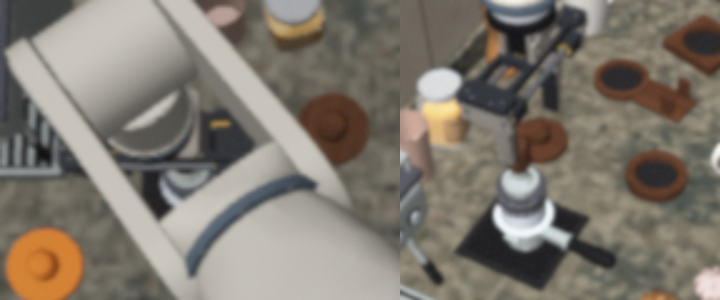

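The scene half of the picture shows the near fingertip at about (510,165), the far one at about (550,108), and the knob at (521,152). The arm hides the stack from the top camera. I'll check the camera bias against the TCP.

```bash
cat >> h.py <<'E'
def proj(n,X):
    i=manip.camera_info(n);p=i["intrinsics"]@(i["R"]@np.array(X,float)+i["t"]);return p[:2]/p[2]
E
python3 - <<'E'
from h import *
e=manip.sense()["eef_pos"]
for y in(-64,-46,46,64):
  for z in (-19,):
    p=proj("scene",e+[0,y,z]); print(y,((p-[180,150])*2+[400,0]).round(0))
b=manip.camera("scene")[150:260,180:320]
cv2.imwrite("pics/d2.png",cv2.resize(b,None,fx=5,fy=5,interpolation=cv2.INTER_CUBIC))
E
```

```text
-64 [557. 102.]
-46 [550. 111.]
46 [512. 159.]
64 [505. 169.]
```

View pics/d2.png

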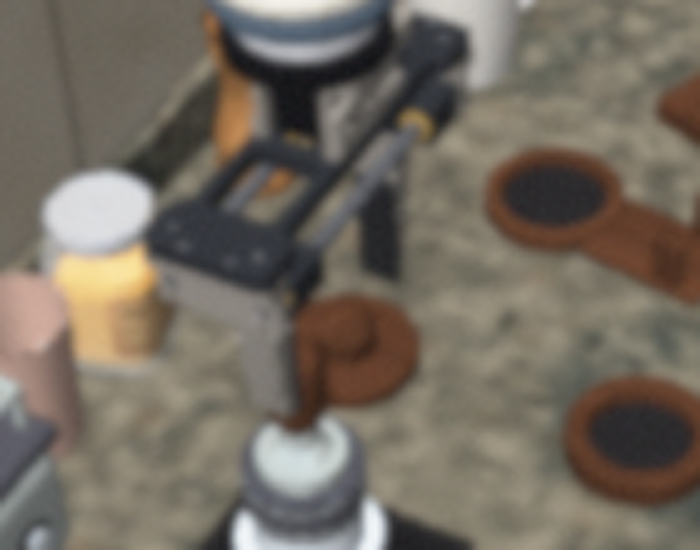

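The near fingertip reads (272,408) where I predicted (271,410), so the scene camera agrees with the robot. I'll use its stack estimate of (560,398.5).

>>> step_arm(motion=[{"x": -0.0235,"y": 0.0025,"z": 0,"wx": 0,"wy": 0,"wz": 0,"claw": -1},{"x": 0,"y": 0,"z": 0.03,"wx": 0,"wy": 0,"wz": 0,"claw": -1},{"x": 0,"y": 0,"z": 0.025,"wx": 0,"wy": 0,"wz": 0,"claw": -1},{"x": 0,"y": 0,"z": 0.012,"wx": 0,"wy": 0,"wz": 0,"claw": -1},{"x": 0,"y": 0,"z": 0,"wx": 0,"wy": 0,"wz": 0,"claw": -1}])

```text
clock: 2.0
eef_pos: [557.2, 398.2, 163.2]
eef_rot: [0.002, -3.137, 0.005]
ft_force: [-1.2, -0.3, 0.2]
width: 1.0
grip_force: 0.0
```

>>> step_arm(motion=[{"x": 0,"y": 0,"z": 0,"wx": 0,"wy": 0,"wz": 0,"claw": 1},{"x": 0,"y": 0,"z": 0,"wx": 0,"wy": 0,"wz": 0,"claw": 1},{"x": 0,"y": 0,"z": 0,"wx": 0,"wy": 0,"wz": 0,"claw": 1},{"x": 0,"y": 0,"z": 0,"wx": 0,"wy": 0,"wz": 0,"claw": 1},{"x": 0,"y": 0,"z": 0,"wx": 0,"wy": 0,"wz": 0,"claw": 1}])

```text
clock: 2.42
eef_pos: [560.5, 399.4, 167.4]
eef_rot: [-0.0, 3.14, 0.001]
ft_force: [0.4, 0.2, -0.1]
width: 0.657
grip_force: 0.0
```

>>> step_arm(motion=[{"x": 0,"y": 0,"z": 0,"wx": 0,"wy": 0,"wz": 0,"claw": 1},{"x": 0,"y": 0,"z": 0,"wx": 0,"wy": 0,"wz": 0,"claw": 1},{"x": 0,"y": 0,"z": 0,"wx": 0,"wy": 0,"wz": 0,"claw": 1},{"x": 0,"y": 0,"z": 0,"wx": 0,"wy": 0,"wz": 0,"claw": 1},{"x": 0,"y": 0,"z": 0,"wx": 0,"wy": 0,"wz": 0,"claw": 1}])

```text
clock: 2.83
eef_pos: [560.2, 398.7, 166.3]
eef_rot: [-0.0, -3.142, 0.001]
ft_force: [0.7, 0.6, -2.5]
width: 0.347
grip_force: 30.0
```

>>> step_arm(motion=[{"x": 0,"y": 0,"z": 0,"wx": 0,"wy": 0,"wz": 0,"claw": 1},{"x": 0,"y": 0,"z": 0,"wx": 0,"wy": 0,"wz": 0,"claw": 1}])

```text
clock: 3.0
eef_pos: [560.2, 399.0, 166.2]
eef_rot: [-0.0, -3.142, 0.0]
ft_force: [0.6, -1.8, 0.3]
width: 0.347
grip_force: 30.0
```

>>> step_arm(motion=[{"x": 0,"y": 0,"z": -0.005,"wx": 0,"wy": 0,"wz": 0,"claw": 1},{"x": 0,"y": 0,"z": -0.01,"wx": 0,"wy": 0,"wz": 0,"claw": 1},{"x": 0,"y": 0,"z": -0.015,"wx": 0,"wy": 0,"wz": 0,"claw": 1},{"x": 0.01,"y": -0.015,"z": -0.01,"wx": 0,"wy": 0,"wz": 0,"claw": 1},{"x": 0.015,"y": -0.02,"z": 0,"wx": 0,"wy": 0,"wz": 0,"claw": 1}])

```text
clock: 3.42
eef_pos: [536.9, 365.9, 209.4]
eef_rot: [-0.001, 3.137, 0.005]
ft_force: [0.5, 0.1, -1.9]
width: 0.342
grip_force: 30.0
```

>>> step_arm(motion=[{"x": 0.02,"y": -0.03,"z": 0,"wx": 0,"wy": 0,"wz": 0,"claw": 1},{"x": 0.02,"y": -0.03,"z": 0,"wx": 0,"wy": 0,"wz": 0,"claw": 1},{"x": 0.02,"y": -0.03,"z": 0,"wx": 0,"wy": 0,"wz": 0,"claw": 1},{"x": 0.02,"y": -0.03,"z": 0,"wx": 0,"wy": 0,"wz": 0,"claw": 1},{"x": 0.0147,"y": -0.022,"z": 0,"wx": 0,"wy": 0,"wz": 0,"claw": 1}])

```text
clock: 3.83
eef_pos: [438.5, 220.3, 206.8]
eef_rot: [0.0, -3.141, 0.0]
ft_force: [0.5, 0.0, -1.9]
width: 0.348
grip_force: 30.0
```

>>> step_arm(motion=[{"x": 0,"y": 0,"z": 0.03,"wx": 0,"wy": 0,"wz": 0,"claw": 1},{"x": 0,"y": 0,"z": 0.03,"wx": 0,"wy": 0,"wz": 0,"claw": 1},{"x": 0,"y": 0,"z": 0.03,"wx": 0,"wy": 0,"wz": 0,"claw": 1},{"x": 0,"y": 0,"z": 0.02,"wx": 0,"wy": 0,"wz": 0,"claw": 1},{"x": 0,"y": 0,"z": 0,"wx": 0,"wy": 0,"wz": 0,"claw": 1}])

```text
clock: 4.25
eef_pos: [438.4, 221.2, 93.7]
eef_rot: [-0.0, -3.137, 0.003]
ft_force: [-0.1, -1.2, -2.5]
width: 0.351
grip_force: 30.0
```

Run:
```python
from h import *
e=manip.sense()["eef_pos"];print(e,manip.sense()["width"])
im=manip.camera("scene")
cv2.imwrite("pics/e1.png",np.hstack([cv2.resize(im[180:280,260:360],None,fx=4,fy=4,interpolation=cv2.INTER_CUBIC),cv2.resize(im[210:310,190:290],None,fx=4,fy=4,interpolation=cv2.INTER_CUBIC)]))
```

```text
[438.4212923  221.19295926  93.66442723] 0.35051355691910413
```

View pics/e1.png

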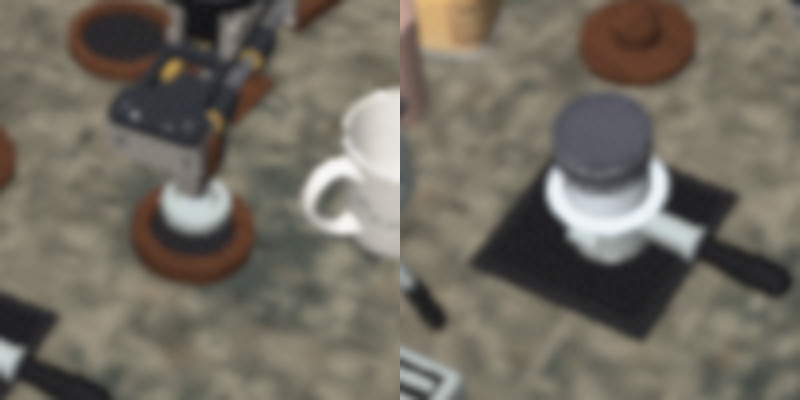

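The tamper base at (195,212) hangs over the dish at (193,232). The distributor stayed on the stack: drum top at (602,128), flange at (608,192).

Run:
```python
from h import *
def pc(X,off): return ((proj("scene",X)-off+.5)*4-.5).round(1)
e=manip.sense()["eef_pos"]
print("base pred",pc([e[0],e[1],e[2]-57],(260,180)),pc([e[0],e[1],e[2]-46],(260,180)))
print("dish meas",ray("scene",*crop((193,231),(260,180),4),18))
print("dish outline pred", [pc([440.5+46*np.cos(a),221.5+46*np.sin(a),18],(260,180)) for a in np.radians(range(0,360,30))])
for X in([560,398.8,112],[560,398.8,52]): print(pc(X,(190,210))+[400,0])
```

```text
base pred [195.4 209.1] [196.1 198.7]
dish meas [439.07185736 224.6294261   18.        ]
dish outline pred [array([135.9, 207.3]), array([130.4, 230.7]), array([141.7, 253.9]), array([167.3, 270.3]), array([200.3, 275.2]), array([231.2, 267. ]), array([251.2, 248.2]), array([255.2, 224.3]), array([242.6, 201.9]), array([217.3, 186.7]), array([185.9, 182.3]), array([156.3, 189.7])]
[601.4 131.8]
[607.4 191. ]
```

Both match their predictions. Lowering the tamper.

>>> step_arm(motion=[{"x": -0.001,"y": 0.001,"z": 0.012,"wx": 0,"wy": 0,"wz": 0,"claw": 1},{"x": 0,"y": 0,"z": 0.008,"wx": 0,"wy": 0,"wz": 0,"claw": 1},{"x": 0,"y": 0,"z": 0.005,"wx": 0,"wy": 0,"wz": 0,"claw": 1},{"x": 0,"y": 0,"z": 0.003,"wx": 0,"wy": 0,"wz": 0,"claw": 1},{"x": 0,"y": 0,"z": 0,"wx": 0,"wy": 0,"wz": 0,"claw": 1}])

```text
clock: 4.72
eef_pos: [441.4, 223.1, 68.4]
eef_rot: [0.0, -3.142, 0.0]
ft_force: [0.5, 0.1, -1.0]
width: 0.349
grip_force: 30.0
```

>>> step_arm(motion=[{"x": 0,"y": 0,"z": 0.001,"wx": 0,"wy": 0,"wz": 0,"claw": 1},{"x": 0,"y": 0,"z": 0.001,"wx": 0,"wy": 0,"wz": 0,"claw": 1},{"x": 0,"y": 0,"z": 0,"wx": 0,"wy": 0,"wz": 0,"claw": 1}])

```text
clock: 4.97
eef_pos: [441.6, 223.2, 66.5]
eef_rot: [-0.0, 3.141, 0.0]
ft_force: [1.0, 0.3, -2.4]
width: 0.35
grip_force: 30.0
```

>>> step_arm(motion=[{"x": 0,"y": 0,"z": 0.001,"wx": 0,"wy": 0,"wz": 0,"claw": 1},{"x": 0,"y": 0,"z": 0,"wx": 0,"wy": 0,"wz": 0,"claw": -1},{"x": 0,"y": 0,"z": 0,"wx": 0,"wy": 0,"wz": 0,"claw": -1},{"x": 0,"y": 0,"z": 0,"wx": 0,"wy": 0,"wz": 0,"claw": -1},{"x": 0,"y": 0,"z": 0,"wx": 0,"wy": 0,"wz": 0,"claw": -1}])

```text
clock: 5.38
eef_pos: [441.6, 223.2, 65.5]
eef_rot: [-0.0, 3.141, 0.0]
ft_force: [0.1, 0.3, -0.8]
width: 0.613
grip_force: 0.0
```

>>> step_arm(motion=[{"x": 0,"y": 0,"z": 0,"wx": 0,"wy": 0,"wz": 0,"claw": -1},{"x": 0,"y": 0,"z": -0.02,"wx": 0,"wy": 0,"wz": 0,"claw": -1},{"x": 0,"y": 0,"z": -0.03,"wx": 0,"wy": 0,"wz": 0,"claw": -1},{"x": 0,"y": 0,"z": -0.03,"wx": 0,"wy": 0,"wz": 0,"claw": -1},{"x": 0,"y": 0,"z": -0.03,"wx": 0,"wy": 0,"wz": 0,"claw": -1}])

```text
clock: 5.8
eef_pos: [441.1, 222.9, 176.4]
eef_rot: [-0.0, -3.141, 0.001]
ft_force: [0.9, 0.6, -0.3]
width: 0.976
grip_force: 0.0
```

>>> step_arm(motion=[{"x": -0.02,"y": 0.03,"z": 0,"wx": 0,"wy": 0,"wz": 0,"claw": -1},{"x": -0.025,"y": 0.035,"z": 0,"wx": 0,"wy": 0,"wz": 0,"claw": -1},{"x": -0.025,"y": 0.037,"z": 0,"wx": 0,"wy": 0,"wz": 0,"claw": -1},{"x": -0.025,"y": 0.037,"z": 0,"wx": 0,"wy": 0,"wz": 0,"claw": -1},{"x": -0.0238,"y": 0.037,"z": 0,"wx": 0,"wy": 0,"wz": 0,"claw": -1}])

```text
clock: 6.22
eef_pos: [555.8, 392.7, 175.5]
eef_rot: [0.0, 3.141, 0.0]
ft_force: [0.8, -0.0, 0.2]
width: 0.999
grip_force: 0.0
```

>>> step_arm(motion=[{"x": 0,"y": 0,"z": 0.025,"wx": 0,"wy": 0,"wz": 0,"claw": -1},{"x": 0,"y": 0,"z": 0.025,"wx": 0,"wy": 0,"wz": 0,"claw": -1},{"x": 0,"y": 0,"z": 0.015,"wx": 0,"wy": 0,"wz": 0,"claw": -1},{"x": 0,"y": 0,"z": 0,"wx": 0,"wy": 0,"wz": 0,"claw": -1},{"x": 0,"y": 0,"z": 0,"wx": 0,"wy": 0,"wz": 0,"claw": -1}])

```text
clock: 6.63
eef_pos: [554.3, 390.8, 109.6]
eef_rot: [0.0, -3.14, 0.002]
ft_force: [0.5, -0.3, 1.0]
width: 0.999
grip_force: 0.0
```

>>> step_arm(motion=[{"x": 0,"y": 0,"z": 0,"wx": 0,"wy": 0,"wz": 0,"claw": 1},{"x": 0,"y": 0,"z": 0,"wx": 0,"wy": 0,"wz": 0,"claw": 1},{"x": 0,"y": 0,"z": 0,"wx": 0,"wy": 0,"wz": 0,"claw": 1},{"x": 0,"y": 0,"z": 0,"wx": 0,"wy": 0,"wz": 0,"claw": 1},{"x": 0,"y": 0,"z": 0,"wx": 0,"wy": 0,"wz": 0,"claw": 1}])

```text
clock: 7.05
eef_pos: [555.6, 392.0, 111.7]
eef_rot: [0.0, 3.139, 0.003]
ft_force: [0.0, 2.0, 5.7]
width: 0.708
grip_force: 29.9
```

>>> step_arm(motion=[{"x": 0,"y": 0,"z": 0,"wx": 0,"wy": 0,"wz": 0,"claw": 1},{"x": 0,"y": 0,"z": 0,"wx": 0,"wy": 0,"wz": 0,"claw": 1},{"x": 0,"y": 0,"z": 0,"wx": 0,"wy": 0,"wz": 0,"claw": 1}])

```text
clock: 7.3
eef_pos: [555.7, 391.9, 111.7]
eef_rot: [-0.0, 3.139, 0.003]
ft_force: [-0.4, 1.2, 5.8]
width: 0.713
grip_force: 29.9
```

Two rows of that move were clipped, so I gripped about 4 mm off in x and 7 mm off in y. The grip itself is sound. I'll lift gently and look.

>>> step_arm(motion=[{"x": 0,"y": 0,"z": -0.003,"wx": 0,"wy": 0,"wz": 0,"claw": 1},{"x": 0,"y": 0,"z": -0.004,"wx": 0,"wy": 0,"wz": 0,"claw": 1},{"x": 0,"y": 0,"z": -0.005,"wx": 0,"wy": 0,"wz": 0,"claw": 1},{"x": 0,"y": 0,"z": -0.01,"wx": 0,"wy": 0,"wz": 0,"claw": 1},{"x": 0,"y": 0,"z": -0.01,"wx": 0,"wy": 0,"wz": 0,"claw": 1}])

```text
clock: 7.72
eef_pos: [554.5, 390.7, 142.8]
eef_rot: [-0.0, -3.141, 0.001]
ft_force: [-0.2, 0.4, -2.4]
width: 0.71
grip_force: 29.9
```

Run:
```python
from h import *
e=manip.sense();print(e["eef_pos"],e["ft_force"],e["ft_torque"])
im=manip.camera("scene")
cv2.imwrite("pics/f1.png",np.hstack([cv2.resize(im[200:300,190:290],None,fx=4,fy=4,interpolation=cv2.INTER_CUBIC),cv2.resize(im[180:280,260:360],None,fx=4,fy=4,interpolation=cv2.INTER_CUBIC)]))
```

```text
[554.54772338 390.69954678 142.7637283 ] [-0.18314668  0.44347008 -2.36690987] [ 0.00316978  0.02447658 -0.00054252]
```

View pics/f1.png

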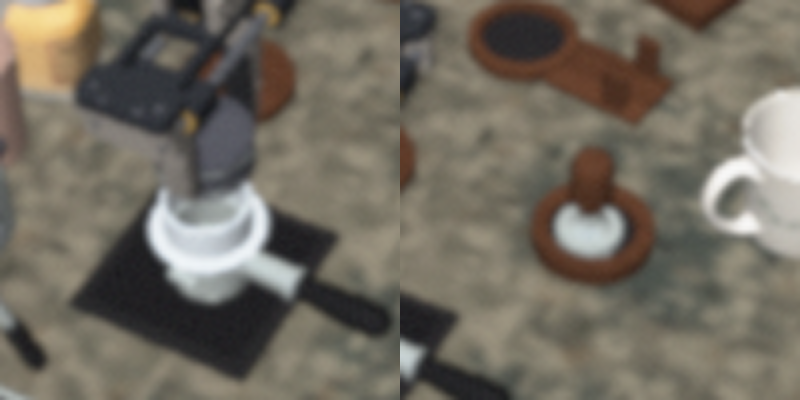

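The distributor came up free and the funnel stayed on the portafilter, flange at (209,222). The tamper stands in the dish at (588,229). Carrying the distributor to the block.

>>> step_arm(motion=[{"x": 0,"y": 0,"z": -0.02,"wx": 0,"wy": 0,"wz": 0,"claw": 1},{"x": 0.003,"y": -0.016,"z": -0.01,"wx": 0,"wy": 0,"wz": 0,"claw": 1},{"x": 0.0045,"y": -0.03,"z": 0,"wx": 0,"wy": 0,"wz": 0,"claw": 1},{"x": 0.005,"y": -0.032,"z": 0,"wx": 0,"wy": 0,"wz": 0,"claw": 1},{"x": 0.005,"y": -0.032,"z": 0,"wx": 0,"wy": 0,"wz": 0,"claw": 1}])

```text
clock: 8.18
eef_pos: [537.2, 280.3, 173.1]
eef_rot: [-0.002, 3.14, 0.001]
ft_force: [1.0, -0.7, -2.2]
width: 0.706
grip_force: 29.9
```

>>> step_arm(motion=[{"x": 0.005,"y": -0.032,"z": 0,"wx": 0,"wy": 0,"wz": 0,"claw": 1},{"x": 0.005,"y": -0.032,"z": 0,"wx": 0,"wy": 0,"wz": 0,"claw": 1},{"x": 0.005,"y": -0.032,"z": 0,"wx": 0,"wy": 0,"wz": 0,"claw": 1},{"x": 0.005,"y": -0.032,"z": 0,"wx": 0,"wy": 0,"wz": 0,"claw": 1},{"x": 0.005,"y": -0.032,"z": 0,"wx": 0,"wy": 0,"wz": 0,"claw": 1}])

```text
clock: 8.6
eef_pos: [512.1, 119.7, 173.0]
eef_rot: [-0.0, 3.141, 0.0]
ft_force: [0.7, 0.5, -1.7]
width: 0.709
grip_force: 29.9
```

>>> step_arm(motion=[{"x": 0.005,"y": -0.032,"z": 0,"wx": 0,"wy": 0,"wz": 0,"claw": 1},{"x": 0.005,"y": -0.032,"z": 0,"wx": 0,"wy": 0,"wz": 0,"claw": 1},{"x": 0.005,"y": -0.032,"z": 0,"wx": 0,"wy": 0,"wz": 0,"claw": 1},{"x": 0.005,"y": -0.032,"z": 0,"wx": 0,"wy": 0,"wz": 0,"claw": 1},{"x": 0.004,"y": -0.022,"z": 0,"wx": 0,"wy": 0,"wz": 0,"claw": 1}])

```text
clock: 9.02
eef_pos: [488.0, -31.2, 173.1]
eef_rot: [0.001, 3.141, -0.001]
ft_force: [0.3, -0.8, -2.2]
width: 0.712
grip_force: 29.9
```

>>> step_arm(motion=[{"x": 0.0,"y": -0.01,"z": 0.025,"wx": 0,"wy": 0,"wz": 0,"claw": 1},{"x": 0,"y": 0,"z": 0.025,"wx": 0,"wy": 0,"wz": 0,"claw": 1},{"x": 0,"y": 0,"z": 0.02,"wx": 0,"wy": 0,"wz": 0,"claw": 1},{"x": 0,"y": 0,"z": 0,"wx": 0,"wy": 0,"wz": 0,"claw": 1},{"x": 0,"y": 0,"z": 0,"wx": 0,"wy": 0,"wz": 0,"claw": 1}])

```text
clock: 9.43
eef_pos: [488.0, -39.0, 102.3]
eef_rot: [-0.0, -3.14, -0.0]
ft_force: [0.6, 0.1, -2.9]
width: 0.71
grip_force: 29.9
```

Run:
```python
from h import *
e=manip.sense();p=e["eef_pos"];print(p,e["ft_force"],e["width"])
im=manip.camera("scene");c=proj("scene",[483,-94,30]).astype(int);o=c-[50,60];print(o)
def pc(X): return ((proj("scene",X)-o+.5)*6-.5).round(0)
for dx in(0,5): print(dx,[pc([p[0]+dx+33*np.cos(a),p[1]+33*np.sin(a),p[2]-32]) for a in np.radians(range(0,360,45))])
R=[pc([483.5+41*np.cos(a),-94.5+41*np.sin(a),18]) for a in np.radians(range(0,360,45))];print("well",R)
cv2.imwrite("pics/g1.png",cv2.resize(im[o[1]:o[1]+90,o[0]:o[0]+100],None,fx=6,fy=6,interpolation=cv2.INTER_CUBIC))
```

```text
[487.9616658  -38.97436024 102.30270726] [ 0.62938091  0.05309029 -2.86398094] 0.7100487004476259
[283 108]
0 [array([210., 347.]), array([210., 375.]), array([243., 398.]), array([290., 400.]), array([323., 380.]), array([321., 351.]), array([288., 330.]), array([242., 328.])]
5 [array([202., 344.]), array([201., 373.]), array([235., 395.]), array([282., 397.]), array([314., 377.]), array([313., 349.]), array([279., 327.]), array([234., 326.])]
well [array([235., 363.]), array([236., 397.]), array([276., 424.]), array([331., 426.]), array([369., 403.]), array([367., 368.]), array([327., 343.]), array([273., 341.])]
```

View pics/g1.png

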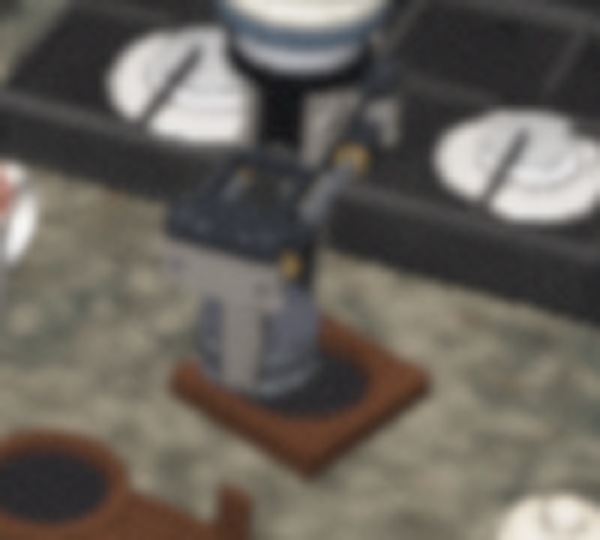

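The drum's lower edge spans x 197–318, so its centre is 5 mm ahead of the TCP in X. The well's right edge is at (368,385). Block centre comes out near (485,-97.5), and rows were clipped again, so I still need about -58 mm in Y.

>>> step_arm(motion=[{"x": 0.003,"y": -0.015,"z": 0,"wx": 0,"wy": 0,"wz": 0,"claw": 1},{"x": 0.003,"y": -0.02,"z": 0,"wx": 0,"wy": 0,"wz": 0,"claw": 1},{"x": 0.002,"y": -0.0235,"z": 0,"wx": 0,"wy": 0,"wz": 0,"claw": 1},{"x": 0,"y": 0,"z": 0.015,"wx": 0,"wy": 0,"wz": 0,"claw": 1},{"x": 0,"y": 0,"z": 0.015,"wx": 0,"wy": 0,"wz": 0,"claw": 1}])

```text
clock: 9.9
eef_pos: [482.7, -98.7, 74.6]
eef_rot: [0.002, 3.136, -0.002]
ft_force: [0.0, -0.5, -2.4]
width: 0.709
grip_force: 29.9
```

>>> step_arm(motion=[{"x": 0,"y": 0,"z": 0,"wx": 0,"wy": 0,"wz": 0,"claw": 1},{"x": 0,"y": 0,"z": 0,"wx": 0,"wy": 0,"wz": 0,"claw": 1}])

```text
clock: 10.07
eef_pos: [480.8, -97.4, 73.3]
eef_rot: [-0.001, 3.141, -0.0]
ft_force: [0.8, -0.1, -2.1]
width: 0.712
grip_force: 29.9
```

Run:
```python
from h import *
e=manip.sense();p=e["eef_pos"];print(p,e["ft_force"],e["width"])
im=manip.camera("scene");o=np.array([290,140]);
def pc(X): return ((proj("scene",X)-o+.5)*8-.5)
for nm,c,r,z in(("drumlow",p[:2]+[5,0],33,p[2]-31.7),("spigot",p[:2]+[5,0],24.5,p[2]-37.7),("well",(485,-97.5),41,18)):
    q=np.array([pc([c[0]+r*np.cos(a),c[1]+r*np.sin(a),z]) for a in np.radians(range(0,360,5))]); print(nm,q.min(0).round(),q.max(0).round())
for s in range(4): a=np.radians(0); 
cv2.imwrite("pics/g2.png",cv2.resize(im[140:200,290:370],None,fx=8,fy=8,interpolation=cv2.INTER_CUBIC))
```

```text
[480.80500069 -97.35731623  73.27800108] [ 0.76419665 -0.10813789 -2.08196279] 0.7116704011657837
drumlow [271. 159.] [426. 255.]
spigot [290. 182.] [405. 253.]
well [250. 191.] [441. 311.]
```

View pics/g2.png

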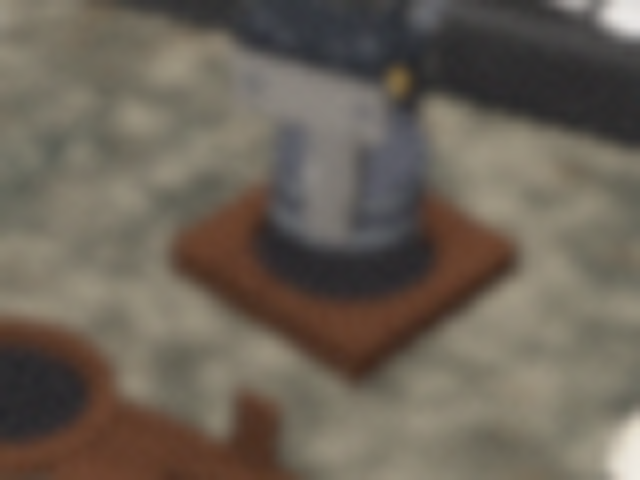

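The well spans x 253–440 with its near edge at y 299. The drum spans x 270–421 with its bottom at 252. It's centred across, and the well lies about 3 mm further away, so I'll nudge and lower.

>>> step_arm(motion=[{"x": -0.0015,"y": -0.0025,"z": 0.01,"wx": 0,"wy": 0,"wz": 0,"claw": 1},{"x": 0,"y": 0,"z": 0.008,"wx": 0,"wy": 0,"wz": 0,"claw": 1},{"x": 0,"y": 0,"z": 0.005,"wx": 0,"wy": 0,"wz": 0,"claw": 1},{"x": 0,"y": 0,"z": 0.003,"wx": 0,"wy": 0,"wz": 0,"claw": 1},{"x": 0,"y": 0,"z": 0,"wx": 0,"wy": 0,"wz": 0,"claw": 1}])

```text
clock: 10.53
eef_pos: [481.3, -99.7, 45.4]
eef_rot: [0.0, -3.14, -0.001]
ft_force: [-0.9, 0.2, -2.3]
width: 0.709
grip_force: 29.9
```

>>> step_arm(motion=[{"x": 0,"y": 0,"z": 0.001,"wx": 0,"wy": 0,"wz": 0,"claw": 1},{"x": 0,"y": 0,"z": 0.001,"wx": 0,"wy": 0,"wz": 0,"claw": 1},{"x": 0,"y": 0,"z": 0,"wx": 0,"wy": 0,"wz": 0,"claw": 1}])

```text
clock: 10.78
eef_pos: [481.9, -99.9, 44.3]
eef_rot: [-0.0, 3.141, -0.0]
ft_force: [-0.5, 0.2, -2.3]
width: 0.709
grip_force: 29.9
```

>>> step_arm(motion=[{"x": 0,"y": 0,"z": 0.001,"wx": 0,"wy": 0,"wz": 0,"claw": 1},{"x": 0,"y": 0,"z": 0,"wx": 0,"wy": 0,"wz": 0,"claw": 1}])

```text
clock: 10.95
eef_pos: [482.1, -99.9, 43.7]
eef_rot: [-0.0, 3.141, -0.0]
ft_force: [-1.2, 0.3, 2.5]
width: 0.711
grip_force: 29.9
```

It touches down at the expected height. Releasing.

>>> step_arm(motion=[{"x": 0,"y": 0,"z": 0,"wx": 0,"wy": 0,"wz": 0,"claw": -1},{"x": 0,"y": 0,"z": 0,"wx": 0,"wy": 0,"wz": 0,"claw": -1},{"x": 0,"y": 0,"z": 0,"wx": 0,"wy": 0,"wz": 0,"claw": -1},{"x": 0,"y": 0,"z": 0,"wx": 0,"wy": 0,"wz": 0,"claw": -1},{"x": 0,"y": 0,"z": -0.02,"wx": 0,"wy": 0,"wz": 0,"claw": -1}])

```text
clock: 11.37
eef_pos: [479.9, -99.5, 61.1]
eef_rot: [0.0, -3.137, -0.001]
ft_force: [-1.2, 0.1, -1.0]
width: 0.997
grip_force: 0.0
```

>>> step_arm(motion=[{"x": 0,"y": 0,"z": -0.03,"wx": 0,"wy": 0,"wz": 0,"claw": -1},{"x": 0,"y": 0,"z": -0.03,"wx": 0,"wy": 0,"wz": 0,"claw": -1},{"x": 0,"y": 0,"z": -0.03,"wx": 0,"wy": 0,"wz": 0,"claw": -1},{"x": -0.005,"y": 0.03,"z": -0.02,"wx": 0,"wy": 0,"wz": 0,"claw": -1},{"x": -0.005,"y": 0.03,"z": 0,"wx": 0,"wy": 0,"wz": 0,"claw": -1}])

```text
clock: 11.78
eef_pos: [494.5, -40.4, 177.7]
eef_rot: [0.005, 3.134, -0.001]
ft_force: [1.2, 0.4, 0.0]
width: 1.001
grip_force: 0.0
```

>>> step_arm(motion=[{"x": -0.005,"y": 0.03,"z": 0,"wx": 0,"wy": 0,"wz": 0,"claw": -1},{"x": -0.005,"y": 0.03,"z": 0,"wx": 0,"wy": 0,"wz": 0,"claw": -1},{"x": -0.005,"y": 0.03,"z": 0,"wx": 0,"wy": 0,"wz": 0,"claw": -1},{"x": -0.005,"y": 0.03,"z": 0,"wx": 0,"wy": 0,"wz": 0,"claw": -1},{"x": -0.005,"y": 0.03,"z": 0,"wx": 0,"wy": 0,"wz": 0,"claw": -1}])

```text
clock: 12.2
eef_pos: [516.9, 111.6, 173.4]
eef_rot: [-0.0, 3.141, 0.0]
ft_force: [1.4, -0.1, -0.1]
width: 1.001
grip_force: 0.0
```

>>> step_arm(motion=[{"x": -0.005,"y": 0.03,"z": 0,"wx": 0,"wy": 0,"wz": 0,"claw": -1},{"x": -0.005,"y": 0.03,"z": 0,"wx": 0,"wy": 0,"wz": 0,"claw": -1},{"x": -0.005,"y": 0.03,"z": 0,"wx": 0,"wy": 0,"wz": 0,"claw": -1},{"x": -0.005,"y": 0.03,"z": 0,"wx": 0,"wy": 0,"wz": 0,"claw": -1},{"x": -0.005,"y": 0.03,"z": 0,"wx": 0,"wy": 0,"wz": 0,"claw": -1}])

```text
clock: 12.62
eef_pos: [541.8, 261.6, 173.2]
eef_rot: [0.0, -3.142, 0.0]
ft_force: [0.6, -0.7, -0.3]
width: 1.0
grip_force: 0.0
```

>>> step_arm(motion=[{"x": -0.005,"y": 0.03,"z": 0,"wx": 0,"wy": 0,"wz": 0,"claw": -1},{"x": -0.005,"y": 0.03,"z": 0,"wx": 0,"wy": 0,"wz": 0,"claw": -1},{"x": -0.005,"y": 0.03,"z": 0,"wx": 0,"wy": 0,"wz": 0,"claw": -1},{"x": 0,"y": 0,"z": 0,"wx": 0,"wy": 0,"wz": 0,"claw": -1},{"x": 0,"y": 0,"z": 0,"wx": 0,"wy": 0,"wz": 0,"claw": -1}])

```text
clock: 13.03
eef_pos: [556.6, 351.3, 172.8]
eef_rot: [0.003, -3.141, 0.0]
ft_force: [0.3, -0.7, 0.0]
width: 1.004
grip_force: 0.0
```

Run:
```python
from h import *
def box(c,r,z,o,f=4):
    q=np.array([(proj("scene",[c[0]+r*np.cos(a),c[1]+r*np.sin(a),z])-o+.5)*f-.5 for a in np.radians(range(0,360,5))]);return q.min(0).round(),q.max(0).round()
for c in((560,399),(558,395)): print(c,"flange",box(c,40,52,(190,200)),"bore",box(c,27,80,(190,200)))
im=manip.camera("scene");cv2.imwrite("pics/h1.png",cv2.resize(im[200:300,190:290],None,fx=6,fy=6,interpolation=cv2.INTER_CUBIC))
print(manip.sense()["eef_pos"],box((560,399),40,52,(190,200),6),box((560,399),31,80,(190,200),6))
```

```text
(560, 399) flange (array([148., 186.]), array([267., 279.])) bore (array([163., 173.]), array([245., 236.]))
(558, 395) flange (array([153., 183.]), array([272., 275.])) bore (array([169., 170.]), array([251., 233.]))
[556.36325795 350.0132158  172.7360523 ] (array([222., 280.]), array([400., 418.])) (array([236., 254.]), array([377., 361.]))
```

View pics/h1.png

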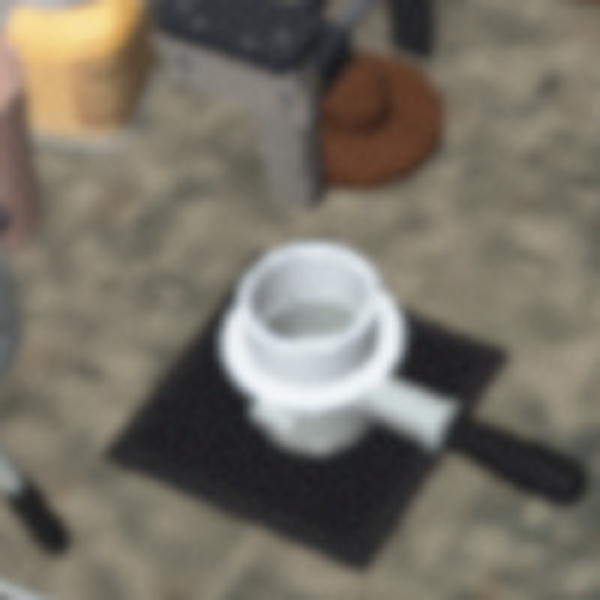

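The ring spans x 237–384 and y 242–348, so the funnel is at about (561.5,392): the stack slid about 7 mm during the distributor grip.

>>> step_arm(motion=[{"x": -0.003,"y": 0.02,"z": 0,"wx": 0,"wy": 0,"wz": 0,"claw": -1},{"x": -0.002,"y": 0.022,"z": 0,"wx": 0,"wy": 0,"wz": 0,"claw": -1},{"x": 0,"y": 0,"z": 0.03,"wx": 0,"wy": 0,"wz": 0,"claw": -1},{"x": 0,"y": 0,"z": 0.03,"wx": 0,"wy": 0,"wz": 0,"claw": -1},{"x": 0,"y": 0,"z": 0.02,"wx": 0,"wy": 0,"wz": 0,"claw": -1}])

```text
clock: 13.5
eef_pos: [560.9, 390.2, 91.1]
eef_rot: [-0.001, -3.14, 0.002]
ft_force: [0.2, -0.3, -0.9]
width: 0.999
grip_force: 0.0
```

>>> step_arm(motion=[{"x": 0,"y": 0,"z": 0.01,"wx": 0,"wy": 0,"wz": 0,"claw": -1},{"x": 0,"y": 0,"z": 0.006,"wx": 0,"wy": 0,"wz": 0,"claw": -1},{"x": 0,"y": 0,"z": 0,"wx": 0,"wy": 0,"wz": 0,"claw": -1},{"x": 0,"y": 0,"z": 0,"wx": 0,"wy": 0,"wz": 0,"claw": -1}])

```text
clock: 13.83
eef_pos: [562.5, 391.9, 78.3]
eef_rot: [0.001, 3.141, 0.001]
ft_force: [0.2, 0.2, 1.2]
width: 1.002
grip_force: 0.0
```

>>> step_arm(motion=[{"x": 0,"y": 0,"z": 0.002,"wx": 0,"wy": 0,"wz": 0,"claw": 1},{"x": 0,"y": 0,"z": 0,"wx": 0,"wy": 0,"wz": 0,"claw": 1},{"x": 0,"y": 0,"z": 0,"wx": 0,"wy": 0,"wz": 0,"claw": 1},{"x": 0,"y": 0,"z": 0,"wx": 0,"wy": 0,"wz": 0,"claw": 1},{"x": 0,"y": 0,"z": 0,"wx": 0,"wy": 0,"wz": 0,"claw": 1}], squeeze=20)

```text
clock: 14.25
eef_pos: [562.2, 392.8, 76.0]
eef_rot: [0.0, 3.141, 0.002]
ft_force: [1.1, 1.5, 0.0]
width: 0.676
grip_force: 20.0
```

>>> step_arm(motion=[{"x": 0,"y": 0,"z": 0,"wx": 0,"wy": 0,"wz": 0,"claw": 1},{"x": 0,"y": 0,"z": 0,"wx": 0,"wy": 0,"wz": 0,"claw": 1},{"x": 0,"y": 0,"z": 0,"wx": 0,"wy": 0,"wz": 0,"claw": 1}])

```text
clock: 14.5
eef_pos: [562.2, 392.7, 75.9]
eef_rot: [-0.0, 3.141, 0.002]
ft_force: [-0.7, 2.8, 4.5]
width: 0.682
grip_force: 20.0
```

>>> step_arm(motion=[{"x": 0,"y": 0,"z": -0.003,"wx": 0,"wy": 0,"wz": 0,"claw": 1},{"x": 0,"y": 0,"z": -0.005,"wx": 0,"wy": 0,"wz": 0,"claw": 1},{"x": 0,"y": 0,"z": -0.012,"wx": 0,"wy": 0,"wz": 0,"claw": 1},{"x": 0,"y": 0,"z": -0.02,"wx": 0,"wy": 0,"wz": 0,"claw": 1},{"x": -0.005,"y": -0.015,"z": -0.01,"wx": 0,"wy": 0,"wz": 0,"claw": 1}])

```text
clock: 14.92
eef_pos: [566.9, 378.7, 127.7]
eef_rot: [-0.003, 3.14, 0.002]
ft_force: [1.0, 0.3, -0.5]
width: 0.679
grip_force: 20.0
```

>>> step_arm(motion=[{"x": -0.013,"y": -0.025,"z": 0,"wx": 0,"wy": 0,"wz": 0,"claw": 1},{"x": -0.014,"y": -0.03,"z": 0,"wx": 0,"wy": 0,"wz": 0,"claw": 1},{"x": -0.014,"y": -0.03,"z": 0,"wx": 0,"wy": 0,"wz": 0,"claw": 1},{"x": -0.014,"y": -0.03,"z": 0,"wx": 0,"wy": 0,"wz": 0,"claw": 1},{"x": -0.013,"y": -0.032,"z": 0,"wx": 0,"wy": 0,"wz": 0,"claw": 1}])

```text
clock: 15.33
eef_pos: [635.5, 227.6, 126.1]
eef_rot: [-0.0, 3.141, -0.001]
ft_force: [0.4, 0.4, -1.3]
width: 0.68
grip_force: 20.0
```

>>> step_arm(motion=[{"x": 0,"y": 0,"z": 0.02,"wx": 0,"wy": 0,"wz": 0,"claw": 1},{"x": 0,"y": 0,"z": 0.02,"wx": 0,"wy": 0,"wz": 0,"claw": 1},{"x": 0,"y": 0,"z": 0,"wx": 0,"wy": 0,"wz": 0,"claw": 1},{"x": 0,"y": 0,"z": 0,"wx": 0,"wy": 0,"wz": 0,"claw": 1}])

```text
clock: 15.67
eef_pos: [634.1, 228.8, 85.0]
eef_rot: [-0.001, -3.139, 0.002]
ft_force: [-0.0, 0.4, -0.1]
width: 0.681
grip_force: 20.0
```

Run:
```python
from h import *
e=manip.sense();p=e["eef_pos"];print(p,e["ft_force"],e["width"])
o=np.array([205,160])
im=manip.camera("scene");cv2.imwrite("pics/i1.png",np.hstack([cv2.resize(im[160:260,205:285],None,fx=5,fy=5,interpolation=cv2.INTER_CUBIC),cv2.resize(im[200:300,210:290],None,fx=5,fy=5,interpolation=cv2.INTER_CUBIC)]))
def box(c,r,z,f=5):
    q=np.array([(proj("scene",[c[0]+r*np.cos(a),c[1]+r*np.sin(a),z])-o+.5)*f-.5 for a in np.radians(range(0,360,5))]);return q.min(0).round(),q.max(0).round()
print("flange",box(p,40,p[2]-24.4),"disc",box((635.5,230),46,12),"posttop",box((635.5,230),19,37))
def pb(X): return ((proj("scene",X)-[210,200]+.5)*5-.5+[400,0]).round()
h=np.array([561,391.6]);d=np.array([-139,10])/139.4
print("head rim",pb([*h,50]),"neck",pb([*(h+52*d),40]),"end",pb([*(h+140*d),33]))
```

```text
[634.12426932 228.79748209  84.96719488] [-0.04208058  0.3825003  -0.08872402] 0.6807326593523608
flange (array([150., 194.]), array([284., 287.])) disc (array([144., 245.]), array([294., 352.])) posttop (array([185., 246.]), array([248., 290.]))
head rim [565. 281.] neck [647. 331.] end [789. 406.]
```

View pics/i1.png

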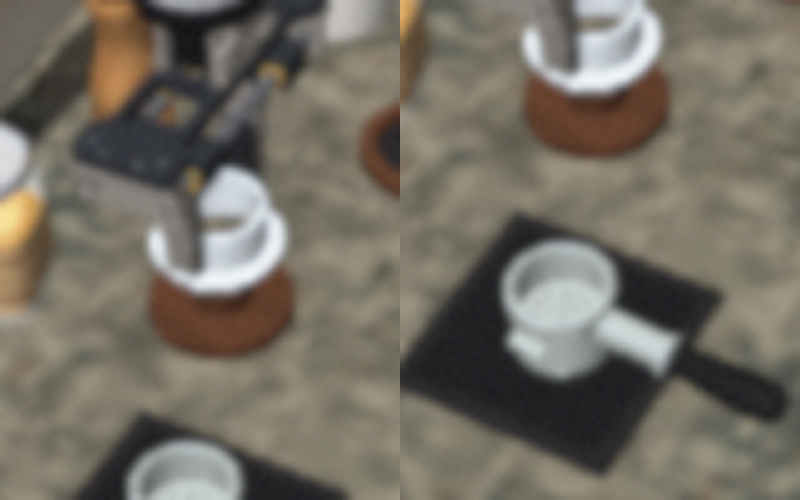

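The funnel flange spans x 148–287. The disc spans x 150–295 with its bottom at y 355. The portafilter rim spans x 502–618 with its top at y 240, and its handle ends at (786,408). I'll fit the disc and head centres from these outlines.

Run:
```python
from h import *
from scipy.optimize import least_squares as LS
A=np.radians(range(0,360,5))
def sil(c,r,zs): return np.array([proj("scene",[c[0]+r*np.cos(a),c[1]+r*np.sin(a),z]) for z in zs for a in A])
def fit(r,zs,o,f,L=None,R=None,T=None,B=None,x0=(600,200)):
    def g(c):
        q=(sil(c,r,zs)-o+.5)*f-.5;a,b=q.min(0),q.max(0)
        return [m-p for m,p in((L,a[0]),(R,b[0]),(T,a[1]),(B,b[1])) if m is not None]
    s=LS(g,x0,diff_step=1e-3);return s.x.round(1),np.round(s.fun,1)
p=manip.sense()["eef_pos"]
print("disc i1",fit(46,(0,12),[205,160],5,150,295,None,355))
print("disc e1",fit(46,(0,12),[190,210],4,180,296,None,84))
print("disc c3",fit(46,(0,12),[200,150],4,133,255,None,326))
print("flange",p,fit(40,(p[2]-26,p[2]-23),[205,160],5,148,287,None,294))
print("dish c3",fit(46,(0,18),[200,150],4,371,494,300,404)); print("dish e1",fit(46,(0,18),[260,180],4,133,253,182,283))
print("standhead c3",fit(46,(0,14),[200,150],4,308,416,118,199))
print("head",fit(30,(50,),[130,200],5,502,618,240,None), fit(30,(48,50),[210-80,200],5,502,618,240,None))
print("drum g2",fit(33,(p[2]*0+41.6,),[290,140],8,270,421,None,252))
```

```text
disc i1 (array([637.7, 221.6]), array([ 2.4, -2.4,  0.2]))Traceback (most recent call last):
  File "<stdin>", line 12, in <module>
  File "<stdin>", line 9, in fit
    return func(*args, **kwargs)
    result = trf(vector_fun.fun, vector_fun.jac, x0, f0, J0, lb, ub, ftol, xtol,
                 gtol, max_nfev, x_scale, loss_function, tr_solver,
                 tr_options.copy(), verbose, callback=callback_wrapped)
    return trf_no_bounds(
        fun, jac, x0, f0, J0, ftol, xtol, gtol, max_nfev, x_scale,
        loss_function, tr_solver, tr_options, verbose, callback=callback)
    J = jac(x)
    self._update_jac()
    ~~~~~~~~~~~~~~~~^^
    self.J = self.jac_wrapped(xp_copy(self.x), f0=self.f)
             ~~~~~~~~~~~~~~~~^^^^^^^^^^^^^^^^^^^^^^^^^^^^
    J, dct = approx_derivative(
             ~~~~~~~~~~~~~~~~~^
        self.fun,
        ^^^^^^^^^
    ...<2 lines>...
        **self.finite_diff_options,
        ^^^^^^^^^^^^^^^^^^^^^^^^^^^
    )
    ^
    J, _nfev = _dense_difference(fun_wrapped, x0, f0, h,
               ~~~~~~~~~~~~~~~~~^^^^^^^^^^^^^^^^^^^^^^^^
                             use_one_sided, method,
                             ^^^^^^^^^^^^^^^^^^^^^^
                             mf)
                             ^^^
    df = [f_eval - f0 for f_eval in f_evals]
                                    ^^^^^^^
    f = np.atleast_1d(self.fun(x, *self.args, **self.kwargs))
                      ~~~~~~~~^^^^^^^^^^^^^^^^^^^^^^^^^^^^^^
    return np.atleast_1d(self.fun(x))
                         ~~~~~~~~^^^
    return self.f(x, *self.args, **self.kwargs)
           ~~~~~~^^^^^^^^^^^^^^^^^^^^^^^^^^^^^^
  File "<stdin>", line 7, in g
  File "<stdin>", line 4, in sil
  File "h.py", line 9, in proj
    i=manip.camera_info(n);p=i["intrinsics"]@(i["R"]@np.array(X,float)+i["t"]);return p[:2]/p[2]
ValueError: time passes only in moves, steps and waits
```

```bash
cat > h.py <<'E'
from workcell import manip
import numpy as np, cv2
from scipy.optimize import least_squares as LS
CI={n:manip.camera_info(n) for n in("scene","top")}
def ray(n,u,v,z):
    i=CI[n];R,t=i["R"],i["t"];d=R.T@np.linalg.inv(i["intrinsics"])@[u,v,1];c=-R.T@t
    return c+d*(z-c[2])/d[2]
def crop(c,off,f): return [(c[k]+.5)/f-.5+off[k] for k in(0,1)]
def proj(n,X):
    i=CI[n];p=(np.atleast_2d(X)@i["R"].T+i["t"])@i["intrinsics"].T;return p[:,:2]/p[:,2:]
A=np.radians(range(0,360,5))
def sil(n,c,r,zs): return proj(n,np.array([[c[0]+r*np.cos(a),c[1]+r*np.sin(a),z] for z in zs for a in A]))
def fit(r,zs,o,f,L=None,R=None,T=None,B=None,n="scene",x0=(560,200)):
    def g(c):
        q=(sil(n,c,r,zs)-o+.5)*f-.5;a,b=q.min(0),q.max(0)
        return [m-p for m,p in((L,a[0]),(R,b[0]),(T,a[1]),(B,b[1])) if m is not None]
    s=LS(g,x0,diff_step=1e-3);return s.x.round(1),np.round(s.fun,1)
E
python3 - <<'E'
from h import *
p=manip.sense()["eef_pos"]
print("disc i1",fit(46,(0,12),[205,160],5,150,295,None,355))
print("disc c3",fit(46,(0,12),[200,150],4,133,255,None,326))
print("flange",p,fit(40,(p[2]-26,p[2]-23),[205,160],5,148,287,None,294))
print("dish c3",fit(46,(0,18),[200,150],4,371,494,300,404)); print("dish e1",fit(46,(0,18),[260,180],4,133,253,182,283))
print("standhead c3",fit(46,(0,14),[200,150],4,308,416,118,199))
print("head",fit(30,(48,50),[210-80,200],5,502,618,240,None))
print("drum g2",fit(33,(41.6,),[290,140],8,270,421,None,252))
o=(260,145)
print("top: disc",fit(46,(0,12),o,5,44,189,61,204,"top"),"dish",fit(46,(0,18),o,5,60,209,364,516,"top"),"stand",fit(46,(0,14),o,5,336,487,141,287,"top"))
E
```

```text
disc i1 (array([637.7, 221.6]), array([ 2.4, -2.4,  0.2]))
disc c3 (array([639.2, 225. ]), array([-1. ,  1. , -0.1]))
flange [634.90820871 229.53953359  85.9637646 ] (array([631.2, 233.6]), array([-2.2,  2.2, -0.1]))
dish c3 (array([442.7, 216.9]), array([ 1.4, -1.4,  2.6, -2.3]))
dish e1 (array([442.2, 217.1]), array([ 2.9, -2.9,  4.3, -3.7]))
standhead c3 (array([582. ,  42.1]), array([ 1.5, -1.5,  2.5, -2.2]))
head (array([562.9, 393.3]), array([-2.3,  2.3, -0.1]))
drum g2 (array([487.7, -98.6]), array([ 2.1, -2. ,  0.1]))
top: disc (array([637.6, 225.6]), array([ 1.2, -1.2,  2.3, -2.2])) dish (array([443.4, 217.2]), array([ 1.3, -1.3,  0.6, -0.6])) stand (array([583.7,  42.5]), array([-0.1,  0.1,  1.6, -1.6]))
```

Fitting full outlines makes both cameras agree: disc (638,225), dish (443,217), stand well (583,42.4), and portafilter head about (562.5,393). I'll shift the funnel onto the disc and lower it with force checks.

>>> step_arm(motion=[{"x": -0.004,"y": -0.005,"z": 0,"wx": 0,"wy": 0,"wz": 0,"claw": 1},{"x": 0,"y": 0,"z": 0.008,"wx": 0,"wy": 0,"wz": 0,"claw": 1},{"x": 0,"y": 0,"z": 0.007,"wx": 0,"wy": 0,"wz": 0,"claw": 1},{"x": 0,"y": 0,"z": 0.005,"wx": 0,"wy": 0,"wz": 0,"claw": 1},{"x": 0,"y": 0,"z": 0,"wx": 0,"wy": 0,"wz": 0,"claw": 1}])

```text
clock: 16.13
eef_pos: [637.9, 224.9, 63.8]
eef_rot: [0.001, -3.14, 0.001]
ft_force: [0.1, 0.4, -0.9]
width: 0.676
grip_force: 20.0
```

Past the post top (skirt about 30 mm up, no contact force). Continuing.

>>> step_arm(motion=[{"x": 0,"y": 0,"z": 0.007,"wx": 0,"wy": 0,"wz": 0,"claw": 1},{"x": 0,"y": 0,"z": 0.006,"wx": 0,"wy": 0,"wz": 0,"claw": 1},{"x": 0,"y": 0,"z": 0.004,"wx": 0,"wy": 0,"wz": 0,"claw": 1},{"x": 0,"y": 0,"z": 0,"wx": 0,"wy": 0,"wz": 0,"claw": 1},{"x": 0,"y": 0,"z": 0,"wx": 0,"wy": 0,"wz": 0,"claw": 1}])

```text
clock: 16.55
eef_pos: [638.6, 225.0, 47.8]
eef_rot: [0.0, -3.141, 0.0]
ft_force: [0.9, 0.2, -0.5]
width: 0.679
grip_force: 20.0
```

>>> step_arm(motion=[{"x": 0,"y": 0,"z": 0.001,"wx": 0,"wy": 0,"wz": 0,"claw": 1},{"x": 0,"y": 0,"z": 0,"wx": 0,"wy": 0,"wz": 0,"claw": 1}])

```text
clock: 16.72
eef_pos: [639.0, 225.1, 47.4]
eef_rot: [-0.0, 3.141, 0.0]
ft_force: [0.1, 0.2, -0.8]
width: 0.682
grip_force: 20.0
```

>>> step_arm(motion=[{"x": 0,"y": 0,"z": 0.001,"wx": 0,"wy": 0,"wz": 0,"claw": 1},{"x": 0,"y": 0,"z": 0,"wx": 0,"wy": 0,"wz": 0,"claw": -1},{"x": 0,"y": 0,"z": 0,"wx": 0,"wy": 0,"wz": 0,"claw": -1},{"x": 0,"y": 0,"z": 0,"wx": 0,"wy": 0,"wz": 0,"claw": -1},{"x": 0,"y": 0,"z": 0,"wx": 0,"wy": 0,"wz": 0,"claw": -1}])

```text
clock: 17.13
eef_pos: [639.0, 225.1, 46.4]
eef_rot: [-0.0, 3.141, 0.0]
ft_force: [-0.8, 0.3, -0.2]
width: 0.943
grip_force: 0.0
```

>>> step_arm(motion=[{"x": 0,"y": 0,"z": -0.02,"wx": 0,"wy": 0,"wz": 0,"claw": -1},{"x": 0,"y": 0,"z": -0.03,"wx": 0,"wy": 0,"wz": 0,"claw": -1},{"x": 0,"y": 0,"z": -0.03,"wx": 0,"wy": 0,"wz": 0,"claw": -1},{"x": 0.018,"y": 0.02,"z": 0,"wx": 0,"wy": 0,"wz": 0,"claw": -1},{"x": 0.021,"y": 0.025,"z": 0,"wx": 0,"wy": 0,"wz": 0,"claw": -1}])

```text
clock: 17.55
eef_pos: [602.0, 269.8, 128.9]
eef_rot: [0.004, 3.137, 0.003]
ft_force: [-0.3, 0.7, -0.7]
width: 1.001
grip_force: 0.0
```

>>> step_arm(motion=[{"x": 0.021,"y": 0.027,"z": 0,"wx": 0,"wy": 0,"wz": 0,"claw": -1},{"x": 0.021,"y": 0.027,"z": 0,"wx": 0,"wy": 0,"wz": 0,"claw": -1},{"x": 0.021,"y": 0.027,"z": 0,"wx": 0,"wy": 0,"wz": 0,"claw": -1},{"x": 0.021,"y": 0.027,"z": 0,"wx": 0,"wy": 0,"wz": 0,"claw": -1},{"x": 0.005,"y": 0.018,"z": 0,"wx": 0,"wy": 0,"wz": 3.8,"claw": -1}])

```text
clock: 17.97
eef_pos: [507.8, 398.0, 126.4]
eef_rot: [-0.101, -3.139, 0.0]
ft_force: [0.2, -0.4, -0.5]
width: 1.001
grip_force: 0.0
```

Run:
```python
from h import *
print(manip.sense()["eef_pos"],manip.sense()["eef_rot"])
o=(260,145)
# stand direction: board end and cheek midpoint (top), scene cheek/board readings
for c,z in(((382,420),10),((391.5,378),40)): print(ray("top",*crop(c,o,5),z))
print("scene board end mid",ray("scene",*crop(((474+512)/2,(241+205)/2),(200,150),4),10))
for X in([583,42.4],): 
  for yaw in(8,10,12):
    d=np.array([-np.cos(np.radians(yaw)),np.sin(np.radians(yaw))]);n=np.array([-d[1],d[0]])
    print(yaw,[((proj("top",[*(np.array(X)+k*d+s*n),10])[0]-o+.5)*5-.5).round() for k,s in((129,-28),(129,28))])
```

```text
[507.81824195 398.00970615 126.37944116] [-1.00558376e-01 -3.13872192e+00  8.84282064e-05]
[454.20720193  65.33493518  10.        ]
[475.84998565  63.21044165  40.        ]
scene board end mid [453.2751638   70.76483771  10.        ]
8 [array([345., 412.]), array([435., 424.])]
10 [array([338., 410.]), array([428., 425.])]
12 [array([331., 407.]), array([420., 425.])]
```

Stand yaw is confirmed at -10°. Descending to the neck.

>>> step_arm(motion=[{"x": 0,"y": 0,"z": 0.025,"wx": 0,"wy": 0,"wz": 0,"claw": -1},{"x": 0,"y": 0,"z": 0.025,"wx": 0,"wy": 0,"wz": 0,"claw": -1},{"x": 0,"y": 0,"z": 0.02,"wx": 0,"wy": 0,"wz": 0,"claw": -1},{"x": 0,"y": 0,"z": 0,"wx": 0,"wy": 0,"wz": 0,"claw": -1},{"x": 0,"y": 0,"z": 0,"wx": 0,"wy": 0,"wz": 0,"claw": -1}])

```text
clock: 18.38
eef_pos: [510.3, 395.7, 55.7]
eef_rot: [-0.104, -3.138, 0.002]
ft_force: [-1.1, -0.6, 0.2]
width: 1.001
grip_force: 0.0
```

Run:
```python
from h import *
e=manip.sense();p=e["eef_pos"];print(p)
o=(230,210)
im=manip.camera("scene")
cv2.imwrite("pics/j1.png",cv2.resize(im[210:310,230:330],None,fx=6,fy=6,interpolation=cv2.INTER_CUBIC))
def pb(X): return ((proj("scene",X)[0]-o+.5)*6-.5).round()
h=np.array([562.7,393]);y=np.radians(3.8);d=np.array([-np.cos(y),np.sin(y)])
for k,z in((26,40),(52,40),(71,40),(140,33)): print(k,pb([*(h+k*d),z]))
print("tcp",pb([p[0],p[1],40]))
```

```text
[510.25716792 395.67345376  55.66229019]
26 [122. 315.]
52 [171. 338.]
71 [208. 355.]
140 [343. 427.]
tcp [173. 337.]
```

View pics/j1.png

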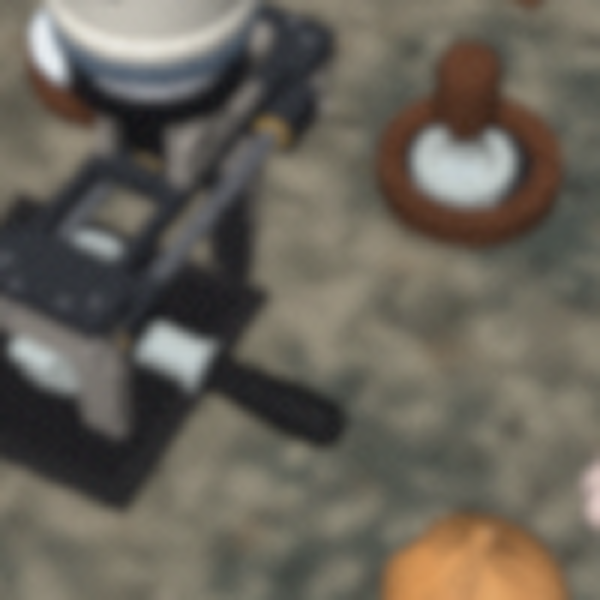

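The neck/handle junction at (213,360) and handle tip at (338,428) match my predictions, so the neck is between the fingers. The picture budget is used up, so numbers only from here.

>>> step_arm(motion=[{"x": 0,"y": 0,"z": 0.01,"wx": 0,"wy": 0,"wz": 0,"claw": -1},{"x": 0,"y": 0,"z": 0.0095,"wx": 0,"wy": 0,"wz": 0,"claw": -1},{"x": 0,"y": 0,"z": 0,"wx": 0,"wy": 0,"wz": 0,"claw": 1},{"x": 0,"y": 0,"z": 0,"wx": 0,"wy": 0,"wz": 0,"claw": 1},{"x": 0,"y": 0,"z": 0,"wx": 0,"wy": 0,"wz": 0,"claw": 1}], squeeze=55)

```text
clock: 18.85
eef_pos: [510.9, 396.1, 36.9]
eef_rot: [0.104, 3.14, 0.0]
ft_force: [0.5, 0.5, 0.5]
width: 0.809
grip_force: 0.0
```

>>> step_arm(motion=[{"x": 0,"y": 0,"z": 0,"wx": 0,"wy": 0,"wz": 0,"claw": 1},{"x": 0,"y": 0,"z": 0,"wx": 0,"wy": 0,"wz": 0,"claw": 1},{"x": 0,"y": 0,"z": 0,"wx": 0,"wy": 0,"wz": 0,"claw": 1},{"x": 0,"y": 0,"z": 0,"wx": 0,"wy": 0,"wz": 0,"claw": 1},{"x": 0,"y": 0,"z": 0,"wx": 0,"wy": 0,"wz": 0,"claw": 1}])

```text
clock: 19.27
eef_pos: [510.9, 396.1, 36.9]
eef_rot: [0.104, 3.14, 0.0]
ft_force: [0.1, -0.3, 0.8]
width: 0.438
grip_force: 0.0
```

>>> step_arm(motion=[{"x": 0,"y": 0,"z": 0,"wx": 0,"wy": 0,"wz": 0,"claw": 1},{"x": 0,"y": 0,"z": 0,"wx": 0,"wy": 0,"wz": 0,"claw": 1},{"x": 0,"y": 0,"z": 0,"wx": 0,"wy": 0,"wz": 0,"claw": 1}])

```text
clock: 19.52
eef_pos: [510.8, 396.1, 36.8]
eef_rot: [-0.104, -3.14, 0.0]
ft_force: [-0.5, 1.4, 0.1]
width: 0.225
grip_force: 0.7
```

>>> step_arm(motion=[{"x": 0,"y": 0,"z": 0,"wx": 0,"wy": 0,"wz": 0,"claw": 1},{"x": 0,"y": 0,"z": 0,"wx": 0,"wy": 0,"wz": 0,"claw": 1},{"x": 0,"y": 0,"z": 0,"wx": 0,"wy": 0,"wz": 0,"claw": 1},{"x": 0,"y": 0,"z": 0,"wx": 0,"wy": 0,"wz": 0,"claw": 1}])

```text
clock: 19.85
eef_pos: [510.9, 396.1, 36.8]
eef_rot: [0.104, 3.14, 0.0]
ft_force: [0.3, 0.7, 0.2]
width: 0.169
grip_force: 54.9
```

>>> step_arm(motion=[{"x": 0,"y": 0,"z": -0.003,"wx": 0,"wy": 0,"wz": 0,"claw": 1},{"x": 0,"y": 0,"z": -0.005,"wx": 0,"wy": 0,"wz": 0,"claw": 1},{"x": 0,"y": 0,"z": -0.01,"wx": 0,"wy": 0,"wz": 0,"claw": 1},{"x": 0,"y": 0,"z": -0.015,"wx": 0,"wy": 0,"wz": 0,"claw": 1},{"x": 0,"y": 0,"z": 0,"wx": 0,"wy": 0,"wz": 0,"claw": 1}])

```text
clock: 20.27
eef_pos: [512.2, 397.1, 72.8]
eef_rot: [0.104, 3.137, 0.004]
ft_force: [1.1, 0.8, -3.2]
width: 0.173
grip_force: 54.9
```

>>> step_arm(motion=[{"x": 0,"y": 0,"z": -0.02,"wx": 0,"wy": 0,"wz": 0,"claw": 1},{"x": 0,"y": 0,"z": -0.025,"wx": 0,"wy": 0,"wz": 0,"claw": 1},{"x": 0,"y": 0,"z": -0.025,"wx": 0,"wy": 0,"wz": 0,"claw": 1},{"x": 0,"y": 0,"z": -0.025,"wx": 0,"wy": 0,"wz": 0,"claw": 1},{"x": 0,"y": 0,"z": -0.01,"wx": 0,"wy": 0,"wz": 0,"claw": 1}])

```text
clock: 20.68
eef_pos: [512.1, 397.0, 178.3]
eef_rot: [0.104, 3.136, 0.005]
ft_force: [1.6, -0.3, -3.4]
width: 0.167
grip_force: 54.9
```

>>> step_arm(motion=[{"x": -0.002,"y": -0.015,"z": 0,"wx": 0,"wy": 0,"wz": 0,"claw": 1},{"x": -0.003,"y": -0.025,"z": 0,"wx": 0,"wy": 0,"wz": 0,"claw": 1},{"x": -0.0037,"y": -0.029,"z": 0,"wx": 0,"wy": 0,"wz": 0,"claw": 1},{"x": -0.0037,"y": -0.029,"z": 0,"wx": 0,"wy": 0,"wz": 0,"claw": 1},{"x": -0.0037,"y": -0.029,"z": 0,"wx": 0,"wy": 0,"wz": 0,"claw": 1}])

```text
clock: 21.1
eef_pos: [517.3, 266.0, 173.1]
eef_rot: [-0.103, -3.138, 0.002]
ft_force: [1.3, -0.4, -3.6]
width: 0.168
grip_force: 54.9
```

>>> step_arm(motion=[{"x": -0.0037,"y": -0.029,"z": 0,"wx": 0,"wy": 0,"wz": 0,"claw": 1},{"x": -0.0037,"y": -0.029,"z": 0,"wx": 0,"wy": 0,"wz": 0,"claw": 1},{"x": -0.0037,"y": -0.029,"z": 0,"wx": 0,"wy": 0,"wz": 0,"claw": 1},{"x": -0.0037,"y": -0.029,"z": 0,"wx": 0,"wy": 0,"wz": 0,"claw": 1},{"x": -0.0037,"y": -0.029,"z": 0,"wx": 0,"wy": 0,"wz": 0,"claw": 1}])

```text
clock: 21.52
eef_pos: [526.0, 120.2, 173.3]
eef_rot: [-0.104, -3.138, 0.001]
ft_force: [0.3, 0.0, -3.7]
width: 0.168
grip_force: 54.9
```

>>> step_arm(motion=[{"x": -0.0037,"y": -0.029,"z": 0,"wx": 0,"wy": 0,"wz": 0,"claw": 1},{"x": -0.003,"y": -0.02,"z": 0,"wx": 0,"wy": 0,"wz": 0,"claw": 1},{"x": 0,"y": 0,"z": 0,"wx": 0,"wy": 0,"wz": 3.1,"claw": 1},{"x": 0,"y": 0,"z": 0,"wx": 0,"wy": 0,"wz": 3.1,"claw": 1},{"x": 0,"y": 0,"z": 0,"wx": 0,"wy": 0,"wz": 0,"claw": 1}])

```text
clock: 21.93
eef_pos: [529.6, 71.8, 173.4]
eef_rot: [-0.279, -3.127, 0.001]
ft_force: [1.0, 0.8, -3.1]
width: 0.17
grip_force: 54.9
```

>>> step_arm(motion=[{"x": -0.003,"y": -0.01,"z": 0,"wx": 0,"wy": 0,"wz": 0,"claw": 1},{"x": -0.003,"y": -0.0097,"z": 0.02,"wx": 0,"wy": 0,"wz": 0,"claw": 1},{"x": 0,"y": 0,"z": 0.03,"wx": 0,"wy": 0,"wz": 0,"claw": 1},{"x": 0,"y": 0,"z": 0.03,"wx": 0,"wy": 0,"wz": 0,"claw": 1},{"x": 0,"y": 0,"z": 0.022,"wx": 0,"wy": 0,"wz": 0,"claw": 1}])

```text
clock: 22.35
eef_pos: [532.1, 51.8, 70.5]
eef_rot: [-0.27, -3.128, 0.001]
ft_force: [1.1, -0.2, -3.0]
width: 0.164
grip_force: 54.9
```

>>> step_arm(motion=[{"x": 0,"y": 0,"z": 0,"wx": 0,"wy": 0,"wz": 0,"claw": 1},{"x": 0,"y": 0,"z": 0,"wx": 0,"wy": 0,"wz": 0,"claw": 1}])

```text
clock: 22.52
eef_pos: [532.1, 52.1, 71.8]
eef_rot: [-0.271, -3.127, 0.001]
ft_force: [0.5, 0.8, -2.7]
width: 0.169
grip_force: 54.9
```

Run:
```python
from h import *
e=manip.sense();p=e["eef_pos"];print(p,e["eef_rot"],e["ft_torque"])
y=np.radians(10.2);d=np.array([-np.cos(y),np.sin(y)]);h=p[:2]-51.9*d;u=p[2]-31.8
print("head",h,"underside",u)
q=sil("scene",h,30,(u+43,u+45));print("rim pred",q.min(0).round(1),q.max(0).round(1))
q=sil("scene",h,28,(u,));print("bottom pred",q.max(0).round(1))
q=sil("scene",(583,42.4),46,(0,14));print("stand",q.min(0).round(1),q.max(0).round(1))
im=manip.camera("scene");cv2.imwrite("pics/k1.png",im)
g=cv2.cvtColor(im,cv2.COLOR_BGR2GRAY);c=proj("scene",[*h,u+45])[0].round().astype(int);print(c)
for r in range(c[1]-14,c[1]+28,2): print(r,c[0]-20,g[r,c[0]-20:c[0]+22])
```

```text
[532.13500396  52.11722921  71.78917326] [-2.71123752e-01 -3.12672118e+00  1.15950987e-03] [ 0.05838065  0.13290881 -0.00281235]
head [583.21475601  42.92653119] underside 39.98917325787832
rim pred [280.6 164.9] [299.4 177.2]
bottom pred [298.4 187.1]
stand [275.9 178.5] [303.7 199.9]
[290 171]
157 270 [205 203 201 198 195 190 184 177 170 158 147 135 120 106  99 100 101  96
  88  74  62  53  57  82 110 132 134 118  93  69  53  49  46  49  52  57
  64  65  57  50  59  77]
159 270 [204 203 200 199 194 188 181 174 164 154 140 123 104  88  84  84  81  72
  60  53  58  85 115 134 137 127 106  85  68  60  56  54  56  54  50  47
  44  42  44  51  74 106]
161 270 [203 201 200 196 193 187 180 172 159 142 116  92  73  64  60  60  57  56
  55  60  74  97 110 104  90  72  61  56  56  55  55  55  53  45  45  45
  51  58  56  60  75  93]
163 270 [203 201 197 196 191 185 178 164 142 110  79  64  65  65  59  60  57  55
  56  55  56  63  66  62  55  53  52  53  56  54  50  46  45  50  53  56
  59  56  55  55  62  82]
165 270 [199 200 196 193 189 181 174 160 135  99  67  55  56  59  65  65  60  55
  
[... 2276 characters left out ...]
8 110 113 114 100  83  75  74  68  58  49  45  43  44  43  43
  42  42  41  44  45  45  43  41  40  42  45  49  60  70  74  75  69  72
  76  80  84  88  92  95]
193 270 [116 117 120 123 124 121 111  93  76  71  75  73  68  60  54  49  44  46
  46  43  45  43  43  44  46  46  51  56  61  68  71  73  71  69  68  71
  73  71  72  67  72  75]
195 270 [121 121 122 121 124 126 126 119 103  85  72  70  72  74  73  70  69  65
  63  63  61  61  61  64  66  70  72  76  75  72  69  67  68  70  69  72
  72  74  72  72  71  69]
197 270 [131 133 128 123 120 120 123 128 124 114 100  86  75  68  68  71  71  70
  71  73  75  74  76  73  72  70  70  72  73  73  75  72  72  72  70  72
  71  71  71  70  67  68]
```

Head bottom reads at row 187, as predicted, and the left edges agree. The head is over the well, so lowering.

>>> step_arm(motion=[{"x": 0,"y": 0,"z": 0.01,"wx": 0,"wy": 0,"wz": 0,"claw": 1},{"x": 0,"y": 0,"z": 0.009,"wx": 0,"wy": 0,"wz": 0,"claw": 1},{"x": 0,"y": 0,"z": 0.006,"wx": 0,"wy": 0,"wz": 0,"claw": 1},{"x": 0,"y": 0,"z": 0.004,"wx": 0,"wy": 0,"wz": 0,"claw": 1},{"x": 0,"y": 0,"z": 0.001,"wx": 0,"wy": 0,"wz": 0,"claw": 1}])

```text
clock: 22.98
eef_pos: [532.8, 52.6, 42.1]
eef_rot: [-0.273, -3.129, 0.0]
ft_force: [0.7, -0.2, -3.9]
width: 0.167
grip_force: 54.9
```

>>> step_arm(motion=[{"x": 0,"y": 0,"z": 0,"wx": 0,"wy": 0,"wz": 0,"claw": 1},{"x": 0,"y": 0,"z": 0.001,"wx": 0,"wy": 0,"wz": 0,"claw": 1},{"x": 0,"y": 0,"z": 0,"wx": 0,"wy": 0,"wz": 0,"claw": 1}])

```text
clock: 23.23
eef_pos: [533.5, 52.6, 41.9]
eef_rot: [0.274, 3.129, 0.0]
ft_force: [0.3, 0.6, -4.1]
width: 0.168
grip_force: 54.9
```

>>> step_arm(motion=[{"x": 0,"y": 0,"z": 0.001,"wx": 0,"wy": 0,"wz": 0,"claw": 1},{"x": 0,"y": 0,"z": 0.001,"wx": 0,"wy": 0,"wz": 0,"claw": 1},{"x": 0,"y": 0,"z": 0.001,"wx": 0,"wy": 0,"wz": 0,"claw": 1},{"x": 0,"y": 0,"z": 0,"wx": 0,"wy": 0,"wz": 0,"claw": 1}])

```text
clock: 23.57
eef_pos: [533.2, 52.6, 38.7]
eef_rot: [-0.274, -3.13, 0.0]
ft_force: [0.1, -0.0, -2.8]
width: 0.17
grip_force: 54.9
```

>>> step_arm(motion=[{"x": 0,"y": 0,"z": 0.001,"wx": 0,"wy": 0,"wz": 0,"claw": 1},{"x": 0,"y": 0,"z": 0,"wx": 0,"wy": 0,"wz": 0,"claw": 1}])

```text
clock: 23.73
eef_pos: [533.3, 52.6, 37.8]
eef_rot: [0.274, 3.13, 0.0]
ft_force: [-1.6, 0.2, -1.0]
width: 0.166
grip_force: 54.9
```

>>> step_arm(motion=[{"x": 0,"y": 0,"z": 0,"wx": 0,"wy": 0,"wz": 0,"claw": -0.3},{"x": 0,"y": 0,"z": 0,"wx": 0,"wy": 0,"wz": 0,"claw": -0.3},{"x": 0,"y": 0,"z": 0,"wx": 0,"wy": 0,"wz": 0,"claw": -0.3},{"x": 0,"y": 0,"z": 0,"wx": 0,"wy": 0,"wz": 0,"claw": -0.3},{"x": 0,"y": 0,"z": 0,"wx": 0,"wy": 0,"wz": 0,"claw": -0.3}])

```text
clock: 24.15
eef_pos: [533.5, 52.6, 37.9]
eef_rot: [0.274, 3.129, 0.0]
ft_force: [0.4, -0.3, 0.2]
width: 0.504
grip_force: 0.0
```

>>> step_arm(motion=[{"x": 0,"y": 0,"z": -0.02,"wx": 0,"wy": 0,"wz": 0,"claw": -0.3},{"x": 0,"y": 0,"z": -0.03,"wx": 0,"wy": 0,"wz": 0,"claw": -0.3},{"x": 0,"y": 0,"z": -0.04,"wx": 0,"wy": 0,"wz": 0,"claw": -0.3},{"x": 0,"y": 0,"z": -0.04,"wx": 0,"wy": 0,"wz": 0,"claw": -0.3},{"x": 0,"y": 0,"z": -0.04,"wx": 0,"wy": 0,"wz": 0,"claw": -0.3}])

```text
clock: 24.57
eef_pos: [532.8, 52.5, 209.5]
eef_rot: [-0.274, -3.129, 0.0]
ft_force: [0.7, -0.2, -0.9]
width: 0.652
grip_force: 0.0
```

>>> step_arm(motion=[{"x": 0.04,"y": 0,"z": -0.01,"wx": 0,"wy": 0,"wz": 0,"claw": -0.3},{"x": 0.04,"y": 0,"z": 0,"wx": 0,"wy": 0,"wz": 0,"claw": -0.3},{"x": 0.04,"y": 0,"z": 0,"wx": 0,"wy": 0,"wz": 0,"claw": -0.3},{"x": 0.04,"y": 0,"z": 0,"wx": 0,"wy": 0,"wz": 0,"claw": -0.3},{"x": 0.03,"y": 0,"z": 0,"wx": 0,"wy": 0,"wz": 0,"claw": -0.3}])

```text
clock: 24.98
eef_pos: [343.0, 85.5, 217.4]
eef_rot: [-0.274, -3.129, 0.0]
ft_force: [0.3, -0.2, -0.6]
width: 0.652
grip_force: 0.0
```

Run:
```python
from h import *
print(manip.sense()["eef_pos"])
A0=cv2.imread("pics/scene0.png");im=manip.camera("scene");tp=manip.camera("top");cv2.imwrite("pics/z.png",im);cv2.imwrite("pics/zt.png",tp)
T0=cv2.imread("pics/top0.png")
def box(n,img,c,rad,z,f,ref=None):
    u=proj(n,[*c,z])[0].round().astype(int);s=img[u[1]-rad:u[1]+rad,u[0]-rad:u[0]+rad]
    m=f(s.astype(int));k,l,st,ce=cv2.connectedComponentsWithStats(m.astype(np.uint8))
    i=1+st[1:,4].argmax();x,y,w,h,a=st[i];print("  ",n,"box",x+u[0]-rad,y+u[1]-rad,x+w+u[0]-rad,y+h+u[1]-rad,"area",a)
bright=lambda s:(s.min(2)>120)&(s.max(2)-s.min(2)<40)
for nm,c,r,z in(("tamper base",(442,220),24.5,19),("funnel flange",(638,225),40,23),("portafilter rim",(583.5,43),30,51)):
    print(nm)
    for n,g in(("scene",im),("top",tp)):
        q=sil(n,c,r,(z,));print("   pred",n,q.min(0).round(1),q.max(0).round(1));box(n,g,c,22,z,bright)
```

```text
[343.01647937  85.46258553 217.42300026]
tamper base
   pred scene [299.2 229.7] [316. 242.]
   scene box 299 231 316 244 area 166
   pred top [277.5 224.7] [293.7 240.8]
   top box 277 226 294 240 area 99
funnel flange
   pred scene [235.2 206.2] [261.3 224.6]
   scene box 234 201 263 227 area 546
   pred top [270.3 157.1] [296.1 182.2]
   top box 270 156 297 182 area 374
portafilter rim
   pred scene [280.6 173. ] [299.  184.9]
   scene box 279 172 309 195 area 443
   pred top [334.  174.6] [353.9 194. ]
   top box 331 174 355 206 area 413
```

All tools fit their predicted seats in both cameras. Handing in.

```bash
python3 -c "
from workcell import manip
print(manip.job_done())"
```

```text
the job is handed in; nothing more can be done
None
```

I unstacked all four tools, set each at its own place and handed the job in at about 25 s. The hand-in returned no verdict. Both cameras show the tamper, funnel and portafilter head where they should be. For the distributor and for the handle between the cheeks I relied on touch-down height and alignment, and the tamper sits about 6 mm off its dish centre, inside the 12 mm limit.

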